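# Gauge the mould bores and set the failures aside

## Robot

A 6-joint arm with a two-finger parallel gripper is mounted at the origin on a cart in front of the work surface, level with it; the furniture and walls round the work are solid. World frame = base frame: x ahead of the robot, y to its left, z up, the work surface at z = 0. Lengths are in m, angles in degrees, forces in N, time in s.
With the tool pointing down it reaches from about 0.35 to 0.875 m from the base axis. Payload 4.2 kg.
Tool frame: the origin (TCP) lies between the finger pads; the fingertips stand 8 mm ahead of it and the grasp point (between the pads) lies 11 mm behind it; z points along the fingers, y is the line along which they close (so a half turn about z gives the same grasp; the last joint's range is limited). The gripper opens to 87 mm and grips with 3 to 60 N. Pads are 19 mm wide; open, the fingers measure 117 mm over their backs; the gripper's body (75 mm by 190 mm) begins 51 mm behind the grasp point.
Start: joints at [85.348, 22.042, 0.453, 0, -68.411, -14.817], TCP at [0.208, 0.589, 0.205] pointing down, gripper open.
Joint ranges: [-179.83, 179.83], [-69.29, 118.12], [-61.27, 80.66], [-181.25, 117.63], [-171.15, -9.14], [-177.46, 177.46]. Speed limits (degrees/s): [159.86, 159.86, 180, 180, 180, 180].

## Interface

Orientations are given as a 3x3 rotation matrix whose columns are the frame's x, y, z axes.
In Python, from station import sense, capture, camera_model, finish_job, find_in gives the robot as it stands. The module is installed in compiled form; this text tells all that it offers.
- The arm moves only by the tool arm_command, never from a script. Its argument "motion" is a list of rows, each a list of 7 numbers: the finger opening in mm, from 0 to 87, then the shift along the tool's x, y, z in mm, then the turn, a rotation vector about the tool's x, y, z in rad. In form: [[jaw, dx, dy, dz, rx, ry, rz], ...]. A call has 1 to 8 rows; each row shifts and turns the commanded pose from where the row before left it, along the tool's axes as they then stand; what a row does not reach is not made up. A row lasts 1/10 s, in which the tool goes at most 50 mm and 8.59 degrees, less where a joint would pass 70% of its speed; a pose out of reach is approached as far as the arm can. A call with a gripper value outside its range is refused whole. The fingers move at their own pace and stop on an object; the grip force is fixed at half the most. Time passes only in rows, so rows that do not move let the fingers close. It gives the time, the measured TCP pose, the force, the opening and the grip force at its end, in the units of the state.
- sense(): the state, without advancing time (a new reading comes with each control period).
- capture(name): name is "scene" or "top" or "wrist"; returns the picture (384x512x3 uint8, red, green, blue); there is no depth.
- camera_model(name): a dict with "fx", "fy", "cx", "cy" (pixels), "R" (3x3) and "t" (3): a world point X has camera coordinates R X + t. Camera axes: x right, y down, z forward; pixel columns grow to the right and rows downward; lengths in m; the calibration is good to about 2 mm. The wrist camera is an equidistant fisheye: a pixel r from the principal point sees the ray r / f radians off the axis. A picture is of the moment at which its call begins: read the wrist's pose just before it. camera_model takes no time and is no camera call; for the wrist camera it gives the pose at the moment of the call.
- finish_job(): hands the job in; it is judged then, once.
Trained networks look in the newest picture that a camera, given by its name, has taken for a name from the list of things; names that differ only in an ending like _2 or _b are one class to them, and where a whole thing is asked for, a point or a joint stands for the part that bears it (a point fixed in the world has none). Each returns a list of dicts, best first, with "p" (0 to 1); they miss things now and then, are a little off and sometimes report something else, mostly with a low value. They report only what shows in the picture. A call takes as long as a camera call. They do not tell look-alikes from the thing itself.
- find_in(target, camera): "location" ([row, column] in pixels, amid what is visible of it).
The state is a dict: "time_s": time; "joints": joint angles; "joint_velocities": joint speeds; "effort": joint torques, N m; "tcp_pos": TCP position; "ee_rot": TCP orientation; "wrist_force": force on the tool from outside, world axes, zero at the start; "moment": the same for the moment, N m; "gripper_width": opening from 0.0 (shut) to 1.0 (fully open); "gripper_force": force on a finger pad.
Only numpy, scipy, OpenCV 4.12 (cv2) and the standard library are available. Lean on these libraries where they do the work, as an engineer would, in place of code of your own. Each camera call takes 0.05 s, during which the arm holds its last target. There are 200 camera calls.

## Task

Pick up the pin gauge that lies on the table, stand it upright in the wooden stand, pin down and shoulder on the wood, and let go of it; then take it again from above and try it in the bores of the three mould blocks, without forcing it where it will not go (the pin goes fully home in just one of them). Leave the gauge standing fully home in the block that it fits, that block staying where it is, and set the other two blocks upright inside the empty dark tray, disturbing none of the other things on the table.

Things in the scene. Friction and masses are not known exactly. Their poses are not given: they have to be found in the camera images.
- gauge: pin gauge, 0.22 kg: square wooden handle 32 x 32 x 80 mm, and a steel pin of diameter 20 mm standing out 50 mm. Origin mid-handle; z along it, pin to -z (shoulder z = -40, chamfered tip -90 mm); x, y square to the flats. Lies on a flat at first, pin to -y within 0.3 rad. Gripped across the handle with the fingers slanting 45 deg down towards the pin end, it comes upright by slanting them 45 deg the other way
- gauge_shoulder (a point): centre of the gauge's shoulder, where the pin leaves the handle; 40 mm from the handle's middle
- stand_mouth (a point): middle of the mouth of the stand's hole: wooden block 84 x 84 mm, 55 mm tall, fixed to the table, with an upright through hole of diameter 26 mm. z up, x and y square to its sides. The gauge stands in it upright with the shoulder on the top face
- block_a: one of three like drilled blocks: dark steel, 58 x 58 x 64 mm tall, 0.46 kg, upright. Origin at its centre, z up the bore, x, y square to its sides. Bore mouth 23 mm wide, mid-top. In one of the three (any) the bore is clear to 56 mm deep, so the pin goes fully in; in two a hidden narrow part stops it 20 mm below the top. Only trying the gauge tells. A part inside may rattle
- block_b: one of three like drilled blocks: dark steel, 58 x 58 x 64 mm tall, 0.46 kg, upright. Origin at its centre, z up the bore, x, y square to its sides. Bore as in block_a, clear or narrow inside
- block_c: one of three like drilled blocks: dark steel, 58 x 58 x 64 mm tall, 0.46 kg, upright. Origin at its centre, z up the bore, x, y square to its sides. Bore as in block_a, clear or narrow inside
- rework_tray_in (a point): centre of the inner floor (6 mm above the table) of the empty dark wooden tray, fixed to the table: outside 150 x 210 mm (x, y), walls 6 mm thick and 20 mm high; room for two blocks side by side along its y axis
- tumbler_clear: clear glass tumbler 56 mm across, 70 mm tall, origin under its foot; bystander, leave it where it stands
- tumbler_amber: amber glass tumbler 62 mm across, 82 mm tall, origin under its foot; bystander, leave it where it stands
- pigment_jar: capped jar 54 mm across, 88 mm tall, origin under its foot; bystander, leave it where it stands
- wax_tin: round flat tin 67 mm across, 24 mm tall, origin under its foot; bystander, leave it where it stands
Mind the look-alikes: they are no part of the job. What is shaped like the block_b but green is not meant.

How it is judged (in metres and radians):
On the way, in this order (a step that is already met when the one before it is completed fails the run):
1. the gauge stands upright in the stand, shoulder on the wood, and has been let go (z of gauge_shoulder in the frame of stand_mouth below 0.003 m and horizontal distance between gauge_shoulder and stand_mouth below 0.006 m and angle between gauge's own z axis and vertical below 0.07 rad and contact force between the fingers and gauge below 0.2 N), for 0.1 s.
2. the gauge has gone fully home in the bore of one of the blocks (((z of gauge_shoulder in the frame of block_a below 0.035 m and horizontal distance between gauge_shoulder and block_a below 0.006 m and angle between gauge's own z axis and vertical below 0.07 rad) or (z of gauge_shoulder in the frame of block_b below 0.035 m and horizontal distance between gauge_shoulder and block_b below 0.006 m and angle between gauge's own z axis and vertical below 0.07 rad) or (z of gauge_shoulder in the frame of block_c below 0.035 m and horizontal distance between gauge_shoulder and block_c below 0.006 m and angle between gauge's own z axis and vertical below 0.07 rad))), for 0.2 s.
At the end, for the whole second after the job is handed in: Gauge upright (0.07 rad) in the block it fits, shoulder within 3 mm of the block's top; that block upright and within 40 mm of its start; the other two upright (0.08 rad), at rest on the tray's floor, centres within 45 mm in x and 75 mm in y of the tray's centre (((z of gauge_shoulder in the frame of block_a below 0.035 m and horizontal distance between gauge_shoulder and block_a below 0.006 m and angle between each of gauge, block_a's own z axis and vertical below 0.07 rad and distance of block_a from where it was at the start of the episode below 0.04 m and x of block_b in the frame of rework_tray_in between -0.045 and 0.045 m and y of block_b in the frame of rework_tray_in between -0.075 and 0.075 m and z of each of block_b, block_c in the frame of rework_tray_in below 0.037 m and angle between each of block_b, block_c's own z axis and vertical below 0.08 rad and linear speed of each of block_b, block_c below 0.02 m/s and x of block_c in the frame of rework_tray_in between -0.045 and 0.045 m and y of block_c in the frame of rework_tray_in between -0.075 and 0.075 m) or (z of gauge_shoulder in the frame of block_b below 0.035 m and horizontal distance between gauge_shoulder and block_b below 0.006 m and angle between each of gauge, block_b's own z axis and vertical below 0.07 rad and distance of block_b from where it was at the start of the episode below 0.04 m and x of block_a in the frame of rework_tray_in between -0.045 and 0.045 m and y of block_a in the frame of rework_tray_in between -0.075 and 0.075 m and z of each of block_a, block_c in the frame of rework_tray_in below 0.037 m and angle between each of block_a, block_c's own z axis and vertical below 0.08 rad and linear speed of each of block_a, block_c below 0.02 m/s and x of block_c in the frame of rework_tray_in between -0.045 and 0.045 m and y of block_c in the frame of rework_tray_in between -0.075 and 0.075 m) or (z of gauge_shoulder in the frame of block_c below 0.035 m and horizontal distance between gauge_shoulder and block_c below 0.006 m and angle between each of gauge, block_c's own z axis and vertical below 0.07 rad and distance of block_c from where it was at the start of the episode below 0.04 m and x of block_a in the frame of rework_tray_in between -0.045 and 0.045 m and y of block_a in the frame of rework_tray_in between -0.075 and 0.075 m and z of each of block_a, block_b in the frame of rework_tray_in below 0.037 m and angle between each of block_a, block_b's own z axis and vertical below 0.08 rad and linear speed of each of block_a, block_b below 0.02 m/s and x of block_b in the frame of rework_tray_in between -0.045 and 0.045 m and y of block_b in the frame of rework_tray_in between -0.075 and 0.075 m))); the robot touches nothing.
It fails at once if the gauge is forced: pressed on a block, or on the narrow part inside it, with more than 80 N (contact force between gauge and block_a above 80 N or contact force between gauge and block_b above 80 N or contact force between gauge and block_c above 80 N or contact force between gauge and liner_1 above 80 N or contact force between gauge and liner_2 above 80 N or contact force between gauge and liner_3 above 80 N).
It fails at once if a bystander is moved more than 30 mm (distance of any of tumbler_clear, tumbler_amber, pigment_jar, wax_tin from where it was at the start of the episode above 0.03 m).
It also fails if it takes over 72 s, if anything falls off the work surface, if the arm or the gripper's body presses on something with over 40 N, if the wrist force passes 120 N, or if a joint passes its speed limit or range.

## Working session

There is one attempt and no reset: what is moved stays moved. The work goes in short steps, Python scripts to look and compute and a tool call to move; the robot and the scene stay as the last step left them, time stands still between calls to the robot, and variables do not carry over. Pictures are saved under pics/ and viewed, at most 10 in all, crops included, and the job is handed in when it is done.

Besides the shell and the picture viewer there is one more tool, called after ">>>" as name(argument=value, ...) on one line, values as JSON. arm_command: Moves the arm, as the interface text tells. Its arguments: {"type":"object","properties":{"motion":{"type":"array"}},"required":["motion"]}

```bash
mkdir -p pics; cat > h.py <<'E'
import numpy as np, cv2
from station import sense, capture, camera_model, finish_job, find_in
def proj(cam,X):
    m=camera_model(cam);c=np.array(m["R"])@np.array(X,float)+np.array(m["t"])
    return m["fx"]*c[0]/c[2]+m["cx"], m["fy"]*c[1]/c[2]+m["cy"]
def ray(cam,row,col):
    m=camera_model(cam);R=np.array(m["R"]);t=np.array(m["t"])
    a=(col-m["cx"])/m["fx"];b=(row-m["cy"])/m["fy"]
    if cam=="wrist":
        r=np.hypot(a,b);s=np.sin(r)/r if r>1e-9 else 1;d=np.array([a*s,b*s,np.cos(r)])
    else: d=np.array([a,b,1.])
    return -R.T@t, R.T@d
def at(cam,row,col,z):
    o,d=ray(cam,row,col);return o+d*(z-o[2])/d[2]
def save(name,img): cv2.imwrite("pics/"+name,img[:,:,::-1])
E
python3 - <<'E'
from h import *
a=capture("scene");b=capture("top")
save("all.png",cv2.resize(np.vstack([a,b]),None,fx=.78,fy=.78))
save("top.png",cv2.resize(b,(800,600)))
np.save("top.npy",b);np.save("scene.npy",a)
m=camera_model("top");print(m)
Z=dict(gauge=.016,stand_mouth=.055,block_a=.064,rework_tray_in=.006,tumbler_clear=.04,tumbler_amber=.04,pigment_jar=.088,wax_tin=.024)
for n,z in Z.items():
    for c in("top","scene"):
        print(n,c,[(np.round(f["location"]).tolist(),round(f["p"],2),at(c,*f["location"],z).round(3).tolist()) for f in find_in(n,c)][:6])
E
```

```text
{'fx': 416.1141059328242, 'fy': 416.1141059328242, 'cx': 260.046728782501, 'cy': 191.55841941129137, 'R': array([[-0.0573145 , -0.99834067,  0.00556457],
       [-0.97450258,  0.05473311, -0.21759827],
       [ 0.21693264, -0.01789422, -0.97602255]]), 't': array([0.03886875, 0.55269834, 1.15308738])}
gauge top [([247.0, 191.0], 0.95, [0.408, 0.218, 0.016])]
gauge scene [([200.0, 146.0], 0.7, [0.401, 0.22, 0.016]), ([192.0, 197.0], 0.23, [0.507, 0.141, 0.016])]
stand_mouth top [([218.0, 263.0], 0.68, [0.475, 0.004, 0.055]), ([174.0, 243.0], 0.3, [0.61, 0.055, 0.055])]
stand_mouth scene [([218.0, 230.0], 0.76, [0.458, -0.013, 0.055]), ([233.0, 350.0], 0.71, [0.592, -0.254, 0.055])]
block_a top [([176.0, 244.0], 0.96, [0.602, 0.053, 0.064]), ([177.0, 294.0], 0.81, [0.592, -0.095, 0.064]), ([152.0, 161.0], 0.76, [0.69, 0.295, 0.064]), ([184.0, 178.0], 0.61, [0.588, 0.245, 0.064])]
block_a scene [([153.0, 190.0], 0.88, [0.574, 0.228, 0.064]), ([210.0, 296.0], 0.75, [0.569, -0.121, 0.064]), ([134.0, 204.0], 0.71, [0.669, 0.264, 0.064]), ([180.0, 248.0], 0.7, [0.583, 0.034, 0.064])]
rework_
[... 187 characters left out ...]
147.0], 0.57, [0.408, 0.226, 0.006])]
tumbler_clear top [([150.0, 200.0], 0.87, [0.699, 0.182, 0.04]), ([218.0, 265.0], 0.5, [0.479, -0.004, 0.04])]
tumbler_clear scene [([145.0, 232.0], 0.91, [0.705, 0.189, 0.04])]
tumbler_amber top []
tumbler_amber scene [([232.0, 350.0], 0.68, [0.609, -0.247, 0.04])]
pigment_jar top [([139.0, 265.0], 0.56, [0.705, -0.015, 0.088])]
pigment_jar scene [([170.0, 293.0], 0.59, [0.666, -0.047, 0.088])]
wax_tin top [([216.0, 214.0], 0.76, [0.497, 0.148, 0.024]), ([150.0, 196.0], 0.58, [0.705, 0.195, 0.024]), ([173.0, 347.0], 0.45, [0.605, -0.26, 0.024]), ([179.0, 296.0], 0.17, [0.596, -0.103, 0.024])]
wax_tin scene [([194.0, 196.0], 0.82, [0.493, 0.132, 0.024])]
```

View pics/top.png

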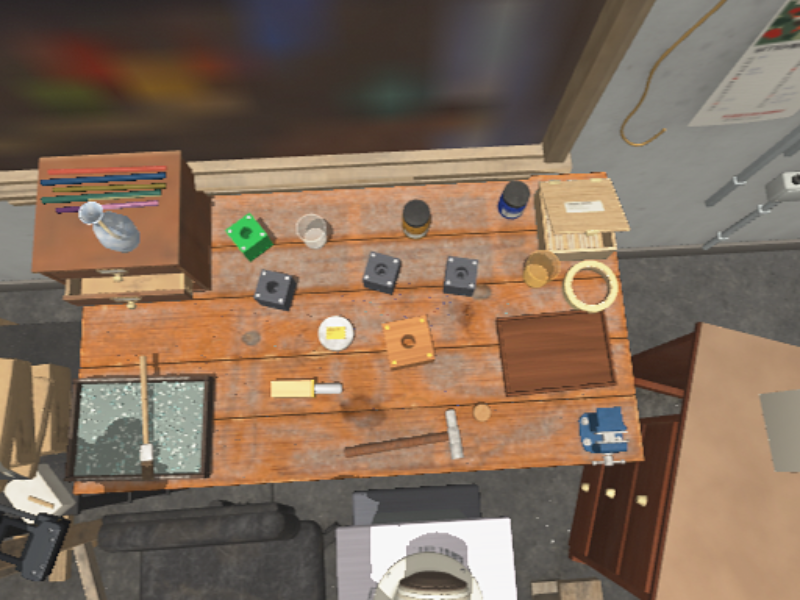

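View pics/all.png

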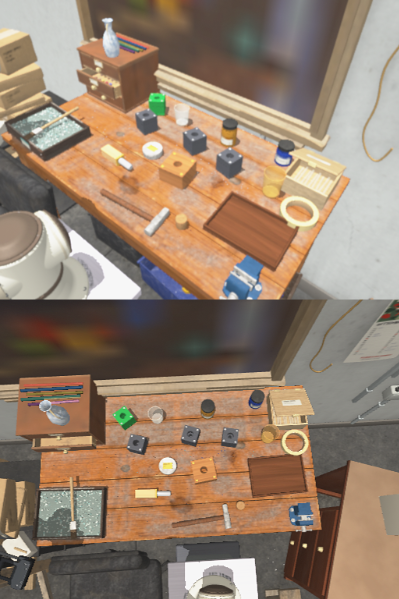

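The top picture (800x600) shows these candidates:
- **Blocks:** dark ones at (274,288), (381,271) and (461,275). The one at (249,236) is the green decoy.
- **Gauge:** (305,388), with its pin to the right (-y). The hammer at (400,445) and the brush at (147,410) are not it.
- **Stand:** (409,342), with a hole. The wooden puck at (482,411) and the ring at (591,285) are not it.
- **Tray:** the dark empty one at (556,353), not the terrazzo tray at (142,428).

I'll take the three dark blocks, the yellow-handled gauge, the stand with the hole and the dark tray.

```bash
cat >> h.py <<'E'
from scipy.spatial.transform import Rotation as Ro
def tool(down_slant_dir=None,yc=(1,0,0),z=(0,0,-1)):
    z=np.array(z,float);z/=np.linalg.norm(z);y=np.array(yc,float);y-=z*(y@z);y/=np.linalg.norm(y)
    return np.column_stack([np.cross(y,z),y,z])
def nearest(Rt,R0):
    F=np.diag([-1,-1,1.]);a=[Rt,Rt@F];return min(a,key=lambda r:Ro.from_matrix(R0.T@r).magnitude())
def plan(p,R,tp,TR,jaw,step=45,ang=8.0,n=None,near=True):
    """rows from pose p,R to tp,TR; returns end pose by simulating rounded rows"""
    p=np.array(p,float);R=np.array(R,float);tp=np.array(tp,float)
    if near:TR=nearest(TR,R)
    d=np.linalg.norm(tp-p)*1000;w=np.degrees(Ro.from_matrix(R.T@TR).magnitude())
    n=n or max(1,int(np.ceil(max(d/step,w/ang))));rows=[]
    for k in range(n):
        f=1/(n-k)
        ds=R.T@(tp-p)*f*1000;rv=Ro.from_matrix(R.T@TR).as_rotvec()*f
        ds=np.round(ds,1);rv=np.round(rv,3);rows.append([jaw]+[float(x)+0. for x in ds]+[float(x)+0. for x in rv])
        p=p+R@ds/1000;R=R@Ro.from_rotvec(rv).as_matrix()
    print(len(rows),str(rows).replace(' ',''));return p,R
E
python3 - <<'E'
from h import *
s=sense();print(s["time_s"],np.array(s["tcp_pos"]).round(4),np.array(s["ee_rot"]).round(3).tolist(),s["gripper_width"],s["wrist_force"])
m=camera_model("wrist");R=np.array(m["R"]);c=-R.T@m["t"];E=np.array(s["ee_rot"])
print(m["fx"],m["cx"],m["cy"],"cam in tool",(E.T@(c-s["tcp_pos"])).round(4),(R@E).round(3).tolist())
p,R=np.array(s["tcp_pos"]),E
plan(p,R,[.46,.19,.30],E,87)
b=np.load("top.npy");save("crop.png",cv2.resize(b[140:270,150:400],None,fx=3.2,fy=3.2,interpolation=cv2.INTER_CUBIC))
E
```

```text
0.9 [0.2083 0.5893 0.2046] [[0.943, -0.333, 0.0], [-0.333, -0.943, 0.0], [0.0, -0.0, -1.0]] 0.9970908919071313 [-0.5077198  -0.48891093  0.38209092]
297.3186396354542 256.3164447857518 190.06230717549155 cam in tool [ 0.0741  0.     -0.18  ] [[-0.0, 1.0, 0.0], [-0.963, -0.0, -0.268], [-0.268, -0.0, 0.963]]
11 [[87,33.7,26.6,-8.7,0.0,0.0,0.0],[87,33.7,26.6,-8.7,0.0,0.0,0.0],[87,33.7,26.6,-8.7,0.0,0.0,0.0],[87,33.7,26.6,-8.7,0.0,0.0,0.0],[87,33.7,26.6,-8.7,0.0,0.0,0.0],[87,33.7,26.6,-8.7,0.0,0.0,0.0],[87,33.6,26.6,-8.6,0.0,0.0,0.0],[87,33.7,26.6,-8.7,0.0,0.0,0.0],[87,33.6,26.6,-8.6,0.0,0.0,0.0],[87,33.7,26.6,-8.7,0.0,0.0,0.0],[87,33.6,26.6,-8.6,0.0,0.0,0.0]]
```

View pics/crop.png

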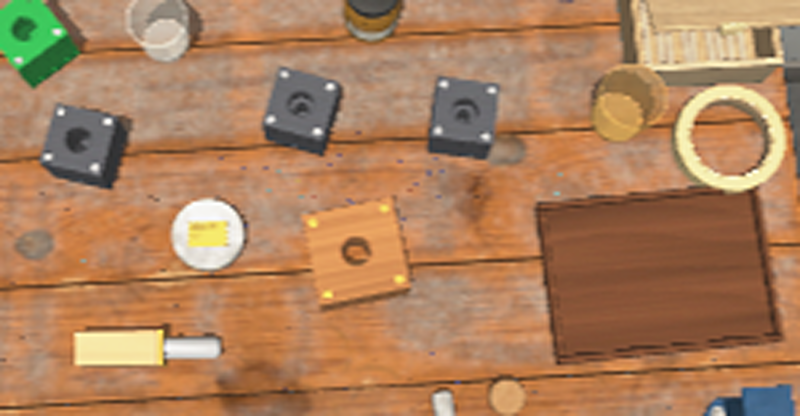

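The crop confirms the choices: three dark blocks with bores at about crop (78,140), (300,104) and (463,112), the green decoy at top left, the gauge at (150,347), the stand hole at (357,250) and the tray around (655,275).

>>> arm_command(motion=[[87,33.5,26.5,0,0,0,0],[87,33.5,26.5,0,0,0,0],[87,33.5,26.5,0,0,0,0],[87,33.5,26.5,0,0,0,0],[87,33.5,26.5,0,0,0,0],[87,33.5,26.5,0,0,0,0]])

```text
time_s: 1.5
tcp_pos: [0.3455, 0.3708, 0.2049]
ee_rot: [[0.943, -0.333, 0.0], [-0.333, -0.943, 0.001], [0.0, -0.001, -1.0]]
wrist_force: [0.9, 0.3, 0.8]
gripper_width: 0.997
gripper_force: 0.0
```

>>> arm_command(motion=[[87,33.5,26.5,0,0,0,0],[87,33.5,26.5,0,0,0,0],[87,33.5,26.5,0,0,0,0],[87,33.5,26.5,0,0,0,0],[87,0,0,0,0,0,0]])

```text
time_s: 2.0
tcp_pos: [0.4373, 0.2242, 0.2047]
ee_rot: [[0.941, -0.339, 0.0], [-0.339, -0.941, -0.001], [0.0, 0.0, -1.0]]
wrist_force: [0.2, -0.2, -0.2]
gripper_width: 0.999
gripper_force: 0.0
```

```bash
python3 - <<'E'
from h import *
s=sense();print(s["time_s"],np.array(s["tcp_pos"]).round(4),np.array(s["ee_rot"]).round(3).tolist(),s["wrist_force"])
w=capture("wrist");np.save("w1.npy",w);save("w1.png",cv2.resize(w,(800,600)))
for n,z in dict(gauge=.016,stand_mouth=.055,block_a=.064,rework_tray_in=.006).items():
    print(n,[(np.round(f["location"]).tolist(),round(f["p"],2),at("wrist",*f["location"],z).round(3).tolist()) for f in find_in(n,"wrist")][:6])
E
```

```text
2.0 [0.4373 0.2242 0.2047] [[0.941, -0.339, 0.0], [-0.339, -0.941, -0.001], [0.0, 0.0, -1.0]] [ 0.20992299 -0.16069575 -0.22140969]
gauge [([186.0, 271.0], 0.77, [0.408, 0.217, 0.016])]
stand_mouth [([88.0, 405.0], 0.76, [0.479, 0.025, 0.055])]
block_a [([11.0, 340.0], 0.77, [0.584, 0.079, 0.064]), ([60.0, 185.0], 0.67, [0.584, 0.258, 0.064]), ([8.0, 131.0], 0.6, [0.673, 0.297, 0.064]), ([6.0, 441.0], 0.57, [0.568, -0.061, 0.064])]
rework_tray_in [([73.0, 503.0], 0.75, [0.459, -0.207, 0.006])]
```

View pics/w1.png

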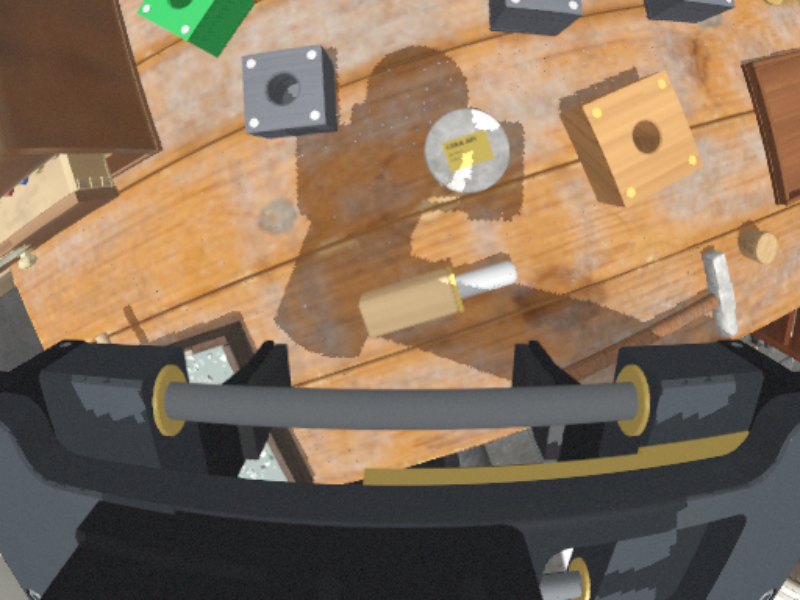

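The wrist view (800x600) shows:
- **Gauge:** handle from (365,315) to the shoulder at (458,288), pin tip at (514,273).
- **Stand:** hole at (647,137), rivets at (597,113), (662,84), (693,160) and (631,192).
- **Left block:** bore at (284,89), rivets at (251,49), (319,49), (315,115) and (254,122).

```bash
python3 - <<'E'
from h import *
k=1/1.5625
A=lambda x,y,z:at("wrist",y*k-.2,x*k-.2,z)
for n,x,y,z in [("hc1",360,296,.032),("hc2",449,268,.032),("hc3",465,311,.032),("hcb",371,336,.0),("piv",460,287,.016),("tip",516,274,.016),
 ("hole",647,137,.055),("s1",597,113,.055),("s2",662,84,.055),("s3",693,160,.055),("s4",631,192,.055),
 ("bore",284,88,.064),("b1",251,49,.064),("b2",319,49,.064),("b3",315,115,.064),("b4",254,122,.064)]:
    print(n,A(x,y,z).round(4)[:2])
# top cam rivets
T=lambda x,y,z:at("top",y/3.2+140-.3,x/3.2+150-.3,z)
for n,c,z in [("B1",[(62,112),(109,123),(93,168),(47,155)],.064),("B2",[(285,73),(333,89),(316,131),(270,118)],.064),("B3",[(443,84),(492,90),(484,136),(435,129)],.064),("bores",[(78,140),(300,104),(463,112)],.064),("stand",[(313,223),(386,203),(400,280),(327,295),(357,250)],.055),("tray",[(537,203),(757,188),(780,338),(558,362)],.02)]:
    q=np.array([T(*v,z)[:2] for v in c]);print(n,q.round(4).tolist(),q[:4].mean(0).round(4))
E
```

```text
hc1 [0.4246 0.2667]
hc2 [0.4228 0.1934]
hc3 [0.3852 0.192 ]
hcb [0.3798 0.2762]
piv [0.4009 0.1892]
tip [0.3959 0.1413]
hole [0.4767 0.0138]
s1 [0.5042 0.0507]
s2 [ 0.514  -0.0146]
s3 [ 0.449  -0.0251]
s4 [0.4394 0.0405]
bore [0.59 0.26]
b1 [0.628 0.273]
b2 [0.6074 0.2279]
b3 [0.5631 0.2461]
b4 [0.5757 0.2883]
B1 [[0.6188, 0.2709], [0.606, 0.2282], [0.5646, 0.2434], [0.5791, 0.2849]] [0.5921 0.2569]
B2 [[0.6446, 0.0653], [0.6268, 0.0219], [0.5879, 0.0395], [0.6025, 0.081]] [0.6154 0.0519]
B3 [[0.6259, -0.0797], [0.6177, -0.1244], [0.5746, -0.1136], [0.5837, -0.0693]] [ 0.6005 -0.0967]
bores [[0.5916, 0.2566], [0.6142, 0.0529], [0.5983, -0.0961]] [0.6014 0.0711]
stand [[0.5044, 0.0467], [0.5191, -0.0206], [0.448, -0.0287], [0.4383, 0.0375], [0.4774, 0.0083]] [0.4774 0.0087]
tray [[0.5179, -0.1634], [0.5205, -0.3716], [0.3795, -0.3754], [0.3693, -0.1697]] [ 0.4468 -0.27  ]
```

```bash
python3 - <<'E'
from h import *
T=lambda x,y,z:at("top",y/3.2+140-.3,x/3.2+150-.3,z)[:2].round(4)
print("top gauge",T(76,333,.032),T(163,331,.032),T(163,365,.032),T(76,366,.032),T(221,347,.016),T(165,348,.016))
s=sense();d=np.array([-.05,-1,0]);yc=np.array([-1,.05,0])
G=tool(yc=yc,z=d*.7071+[0,0,-.7071])
g=np.array([.4025,.228,.018])
print(G.round(3).tolist())
p,R=plan(s["tcp_pos"],s["ee_rot"],g-G[:,2]*.09,G,87,near=False)
plan(p,R,g,G,87,step=30)
E
```

```text
top gauge [0.4195 0.2669] [0.4168 0.1881] [0.3862 0.1889] [0.3898 0.2672] [0.4008 0.1374] [0.4028 0.1887]
[[-0.035, -0.999, -0.035], [-0.706, 0.05, -0.707], [0.708, 0.0, -0.707]]
11 [[87,-4.5,-4.5,11.2,-0.046,0.061,0.11],[87,-5.6,-4.5,10.7,-0.046,0.061,0.11],[87,-6.7,-4.2,10.1,-0.046,0.061,0.11],[87,-7.8,-3.9,9.5,-0.046,0.061,0.11],[87,-8.7,-3.4,8.8,-0.046,0.061,0.11],[87,-9.6,-2.8,8.1,-0.045,0.061,0.11],[87,-10.3,-2.0,7.3,-0.046,0.061,0.11],[87,-11.0,-1.2,6.6,-0.045,0.061,0.111],[87,-11.4,-0.2,5.9,-0.046,0.061,0.11],[87,-11.7,0.8,5.2,-0.045,0.062,0.111],[87,-11.9,1.8,4.6,-0.046,0.061,0.11]]
3 [[87,0.0,0.0,30.0,0.0,0.0,0.0],[87,0.0,0.0,30.0,0.0,0.0,0.0],[87,0.0,0.0,30.0,0.0,0.0,0.0]]
```

>>> arm_command(motion=[[87,-4.5,-4.5,11.2,-0.046,0.061,0.11],[87,-5.6,-4.5,10.7,-0.046,0.061,0.11],[87,-6.7,-4.2,10.1,-0.046,0.061,0.11],[87,-7.8,-3.9,9.5,-0.046,0.061,0.11],[87,-8.7,-3.4,8.8,-0.046,0.061,0.11],[87,-9.6,-2.8,8.1,-0.045,0.061,0.11]])

```text
time_s: 2.85
tcp_pos: [0.4187, 0.2637, 0.1372]
ee_rot: [[0.505, -0.856, 0.11], [-0.755, -0.501, -0.423], [0.417, 0.13, -0.899]]
wrist_force: [0.6, -0.5, -0.2]
gripper_width: 1.004
gripper_force: 0.0
```

>>> arm_command(motion=[[87,-10.3,-2.0,7.3,-0.046,0.061,0.11],[87,-11.0,-1.2,6.6,-0.045,0.061,0.111],[87,-11.4,-0.2,5.9,-0.046,0.061,0.11],[87,-11.7,0.8,5.2,-0.045,0.062,0.111],[87,-11.9,1.8,4.6,-0.046,0.061,0.11],[87,0,0,0,0,0,0]])

```text
time_s: 3.45
tcp_pos: [0.4053, 0.2926, 0.0781]
ee_rot: [[-0.033, -0.999, -0.037], [-0.703, 0.049, -0.71], [0.711, 0.003, -0.703]]
wrist_force: [0.6, -0.2, -0.4]
gripper_width: 1.001
gripper_force: 0.0
```

```bash
python3 - <<'E'
from h import *
s=sense();yc=np.array([-1,.045,0]);d=np.array([-.045,-1,0])
G=tool(yc=yc,z=d*.7071+[0,0,-.7071]);g=np.array([.403,.228,.018])
plan(s["tcp_pos"],s["ee_rot"],g,G,87,step=30,near=False)
w=capture("wrist");f=find_in("gauge","wrist");print([(q["location"],q["p"],at("wrist",*q["location"],.016)) for q in f][:2])
E
```

```text
3 [[87,0.9,-0.4,29.4,0.002,-0.002,0.0],[87,1.0,-0.3,29.4,0.001,-0.001,-0.001],[87,1.0,-0.2,29.4,0.002,-0.002,0.0]]
[([176.7, 252.2], 0.75, array([0.40663052, 0.21403779, 0.016     ]))]
```

>>> arm_command(motion=[[87,1,-0.3,29.4,0,0,0],[87,1,-0.3,29.4,0,0,0],[87,1,-0.3,20,0,0,0],[87,0,0,9.4,0,0,0],[87,0,0,0,0,0,0]])

```text
time_s: 4.05
tcp_pos: [0.4034, 0.2256, 0.0221]
ee_rot: [[-0.035, -0.999, -0.036], [-0.706, 0.051, -0.706], [0.707, 0.001, -0.707]]
wrist_force: [-1.0, 0.5, 1.3]
gripper_width: 0.998
gripper_force: 0.0
```

>>> arm_command(motion=[[20,0,0,0,0,0,0],[20,0,0,0,0,0,0],[20,0,0,0,0,0,0],[20,0,0,0,0,0,0],[20,0,0,0,0,0,0],[20,0,0,0,0,0,0]])

```text
time_s: 4.65
tcp_pos: [0.4036, 0.2264, 0.0213]
ee_rot: [[-0.036, -0.999, -0.037], [-0.706, 0.051, -0.707], [0.708, 0.001, -0.707]]
wrist_force: [-0.8, 0.5, -0.3]
gripper_width: 0.541
gripper_force: 0.0
```

>>> arm_command(motion=[[15,0,0,2,0,0,0],[15,0,0,0,0,0,0],[15,0,0,0,0,0,0],[15,0,0,0,0,0,0],[15,0,0,0,0,0,0]])

```text
time_s: 5.15
tcp_pos: [0.4034, 0.2247, 0.0197]
ee_rot: [[-0.036, -0.999, -0.037], [-0.706, 0.051, -0.707], [0.708, 0.001, -0.706]]
wrist_force: [-0.2, -0.9, -1.3]
gripper_width: 0.353
gripper_force: 30.0
```

```bash
python3 - <<'E'
from h import *
s=sense();p=np.array(s["tcp_pos"]);R=np.array(s["ee_rot"])
p,R=plan(p,R,p+[0,0,.12],R,15,step=40)
d=np.array([-.05,-1,0]);G=tool(yc=[-1,.05,0],z=-d*.7071+[0,0,-.7071])
p,R=plan(p,R,np.array([.477,.0105-.0037,.165]),G,15,near=False,n=13)
E
```

```text
3 [[15,28.3,0.0,-28.3,0.0,0.0,0.0],[15,28.3,0.1,-28.2,0.0,0.0,0.0],[15,28.3,0.0,-28.3,0.0,0.0,0.0]]
13 [[15,13.0,-6.5,10.3,0.0,-0.121,0.0],[15,14.1,-6.5,8.6,0.0,-0.121,0.0],[15,15.1,-6.5,6.9,0.0,-0.121,0.0],[15,15.8,-6.5,5.0,0.0,-0.121,0.0],[15,16.3,-6.5,3.0,0.0,-0.121,0.0],[15,16.5,-6.5,1.0,0.0,-0.121,0.0],[15,16.5,-6.5,-1.0,0.0,-0.121,0.0],[15,16.3,-6.5,-2.9,0.0,-0.121,0.0],[15,15.9,-6.5,-4.9,0.0,-0.121,0.0],[15,15.1,-6.5,-6.8,0.0,-0.121,0.0],[15,14.2,-6.5,-8.5,0.0,-0.121,-0.001],[15,13.1,-6.6,-10.2,0.0,-0.121,0.0],[15,11.8,-6.5,-11.7,0.0,-0.12,-0.001]]
```

>>> arm_command(motion=[[15,28.3,0,-28.3,0,0,0],[15,28.3,0,-28.3,0,0,0],[15,28.3,0,-28.3,0,0,0]])

```text
time_s: 5.45
tcp_pos: [0.4035, 0.2252, 0.1407]
ee_rot: [[-0.035, -0.999, -0.037], [-0.706, 0.051, -0.706], [0.707, 0.001, -0.707]]
wrist_force: [1.3, 0.7, -2.4]
gripper_width: 0.35
gripper_force: 30.0
```

>>> arm_command(motion=[[15,13,-6.5,10.3,0,-0.121,0],[15,14.1,-6.5,8.6,0,-0.121,0],[15,15.1,-6.5,6.9,0,-0.121,0],[15,15.8,-6.5,5,0,-0.121,0],[15,16.3,-6.5,3,0,-0.121,0],[15,16.5,-6.5,1,0,-0.121,0],[15,16.5,-6.5,-1,0,-0.121,0]])

```text
time_s: 6.15
tcp_pos: [0.4424, 0.107, 0.1541]
ee_rot: [[-0.05, -0.999, 0.004], [-0.997, 0.05, 0.065], [-0.065, -0.0, -0.998]]
wrist_force: [-0.2, -0.5, -2.4]
gripper_width: 0.354
gripper_force: 30.0
```

>>> arm_command(motion=[[15,16.3,-6.5,-2.9,0,-0.121,0],[15,15.9,-6.5,-4.9,0,-0.121,0],[15,15.1,-6.5,-6.8,0,-0.121,0],[15,14.2,-6.5,-8.5,0,-0.121,0],[15,13.1,-6.5,-10.2,0,-0.121,0],[15,11.8,-6.5,-11.7,0,-0.12,0],[15,0,0,0,0,0,0]])

```text
time_s: 6.85
tcp_pos: [0.4775, 0.0016, 0.162]
ee_rot: [[-0.047, -0.998, 0.038], [-0.705, 0.06, 0.707], [-0.708, 0.006, -0.707]]
wrist_force: [-0.9, -1.0, -2.5]
gripper_width: 0.355
gripper_force: 30.0
```

```bash
python3 - <<'E'
from h import *
s=sense();print(s["tcp_pos"],np.array(s["ee_rot"]).round(3).tolist(),s["gripper_width"])
a=capture("wrist");b=capture("scene");c=capture("top")
np.save("w2.npy",a);np.save("s2.npy",b);np.save("t2.npy",c)
h,v=proj("top",[.477,.01,.1]);h2,v2=proj("scene",[.477,.01,.1]);print(h,v,h2,v2)
z=lambda i,x,y,r=40:cv2.resize(i[max(0,int(y)-r):int(y)+r,int(x)-r:int(x)+r],(400,400),interpolation=cv2.INTER_CUBIC)
print(max(0,int(v)-40),int(h)-40,int(v2)-40,int(h2)-40)
save("m2.png",np.vstack([np.hstack([z(c,h,v),z(b,h2,v2)])]))
save("w2.png",cv2.resize(a,(800,600)))
E
```

```text
[0.47753649 0.00162091 0.16198488] [[-0.047, -0.998, 0.038], [-0.705, 0.06, 0.707], [-0.708, 0.006, -0.707]] 0.35533934273161083
260.8018309397015 215.49147739308484 227.08075909909655 194.92720038581962
175 220 154 187
```

View pics/m2.png

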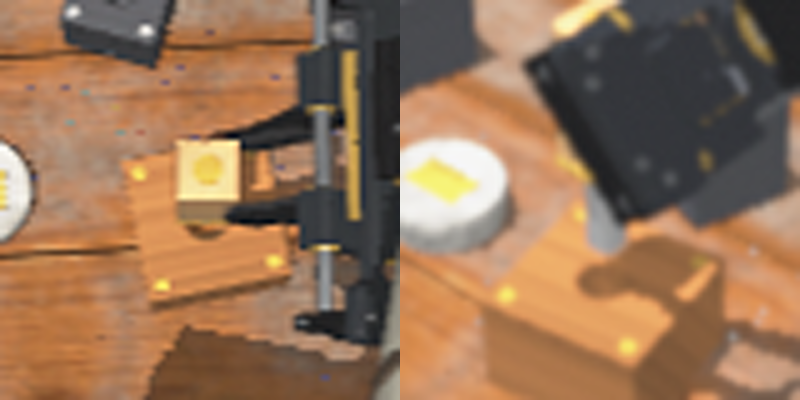

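View pics/w2.png

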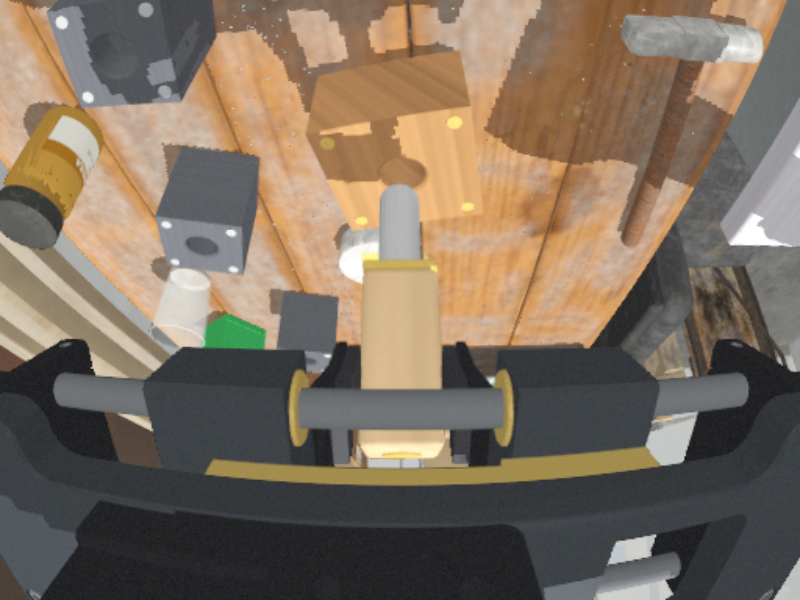

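The wrist view shows the pin tip at (400,190), next to the hole at (403,172), with stand rivets at (327,144), (455,122), (468,207) and (361,221). The top view puts the centre of the handle top at crop (209,170).

```bash
python3 - <<'E'
from h import *
k=1/1.5625
A=lambda x,y,z:at("wrist",y*k-.2,x*k-.2,z)[:2]
r=np.array([A(*v,.055) for v in [(327,144),(455,122),(468,207),(361,221)]]);print("stand",r.round(4).tolist(),r.mean(0))
m=camera_model("wrist")
for n,x,y,z in[("hole",403,172,.055),("tip",400,186,.075),("tipmid",400,200,.075)]:print(n,A(x,y,z).round(4))
T=lambda x,y,z:at("top",y/5+175-.3,x/5+220-.3,z)[:2].round(4)
print("captop",T(209,170,.205))
S=lambda x,y,z:at("scene",y/5+154-.3,x/5+187-.3,z)[:2].round(4)
print("scene tip",S(606,246,.075)if 0 else at("scene",246/5+154,(606-400)/5+187,.075),"rivets",[at("scene",y/5+154,(x-400)/5+187,.055).round(4)[:2].tolist() for x,y in[(580,214),(506,294),(628,346),(700,262)]])
s=sense();E=np.array(s["ee_rot"]);print("gauge up dir if 45:", (Ro.from_matrix(E).apply([-.7071,0,-.7071])).round(3))
# project predicted tip into wrist
def pw(X):
    c=np.array(m["R"])@X+np.array(m["t"]);th=np.arctan2(np.hypot(c[0],c[1]),c[2]);q=c[:2]/np.hypot(c[0],c[1])*th*m["fx"]+[m["cx"],m["cy"]];return (q/k).round(1)
u=Ro.from_matrix(E).apply([-.7071,0,-.7071]);d=Ro.from_matrix(E).apply([.7071,0,-.7071])
mid=np.array(s["tcp_pos"])+.003*u+.0037*Ro.from_matrix(E).apply([-.7071,0,.7071]);print("mid",mid,"tip",mid-.09*u,pw(mid-.09*u),"shoulder px",pw(mid-.04*u), "stand mean px",pw(np.r_[r.mean(0),.055]))
E
```

```text
stand [[0.5153, -0.0109], [0.4486, -0.022], [0.4381, 0.0451], [0.5051, 0.0555]] [0.47679399 0.01693242]
hole [0.4764 0.0133]
tip [0.4776 0.0034]
tipmid [0.4782 0.0144]
captop [0.4772 0.009 ]
scene tip [0.47774633 0.00777594 0.075     ] rivets [[0.5038, 0.0472], [0.4391, 0.0368], [0.4491, -0.0295], [0.514, -0.0198]]
gauge up dir if 45: [0.002 0.    1.   ]
mid [0.47689751 0.0105456  0.16767649] tip [0.47671329 0.0105298  0.07767755] [402.2 198.5] shoulder px [402.4 279.8] stand mean px [402.4 176.3]
```

>>> arm_command(motion=[[15,5,0,5,0,0,0],[15,5,0.5,5,0,0,0],[15,5,0,5,0,0,0],[15,4,0,4,0,0,0],[15,4,0,4,0,0,0],[15,0,0,0,0,0,0]])

```text
time_s: 7.6
tcp_pos: [0.4761, 0.0074, 0.1318]
ee_rot: [[-0.038, -0.999, 0.034], [-0.706, 0.051, 0.707], [-0.708, 0.003, -0.707]]
wrist_force: [-0.2, -0.1, -2.7]
gripper_width: 0.352
gripper_force: 30.0
```

>>> arm_command(motion=[[15,5,0,5,0,0,0],[15,5,0,5,0,0,0],[15,5,0,5,0,0,0],[15,5,0,5,0,0,0],[15,3,0,3,0,0,0],[15,0,0,0,0,0,0]])

```text
time_s: 8.2
tcp_pos: [0.4762, 0.0071, 0.0993]
ee_rot: [[-0.038, -0.999, 0.035], [-0.706, 0.051, 0.707], [-0.708, 0.002, -0.707]]
wrist_force: [-0.5, 0.4, -2.7]
gripper_width: 0.355
gripper_force: 30.0
```

>>> arm_command(motion=[[15,1,0,1,0,0,0],[15,1,0,1,0,0,0],[15,0,0,0,0,0,0]])

```text
time_s: 8.5
tcp_pos: [0.4766, 0.0071, 0.0974]
ee_rot: [[-0.036, -0.999, 0.036], [-0.706, 0.051, 0.706], [-0.707, 0.0, -0.707]]
wrist_force: [-0.5, 0.4, -3.1]
gripper_width: 0.352
gripper_force: 30.0
```

>>> arm_command(motion=[[15,1,0,1,0,0,0],[15,1,0,1,0,0,0],[15,0,0,0,0,0,0]])

```text
time_s: 8.8
tcp_pos: [0.4765, 0.0071, 0.0943]
ee_rot: [[-0.037, -0.999, 0.036], [-0.706, 0.051, 0.707], [-0.707, 0.001, -0.707]]
wrist_force: [0.6, 0.6, -3.3]
gripper_width: 0.35
gripper_force: 30.0
```

>>> arm_command(motion=[[15,0.7,0,0.7,0,0,0],[15,0.7,0,0.7,0,0,0],[15,0,0,0,0,0,0]])

```text
time_s: 9.1
tcp_pos: [0.4765, 0.0071, 0.0923]
ee_rot: [[-0.037, -0.999, 0.036], [-0.706, 0.051, 0.707], [-0.707, 0.001, -0.707]]
wrist_force: [-0.1, -0.0, -3.6]
gripper_width: 0.354
gripper_force: 30.0
```

>>> arm_command(motion=[[15,0.7,0,0.7,0,0,0],[15,0.7,0,0.7,0,0,0],[15,0,0,0,0,0,0]])

```text
time_s: 9.4
tcp_pos: [0.4769, 0.0069, 0.0914]
ee_rot: [[-0.035, -0.999, 0.036], [-0.706, 0.051, 0.707], [-0.708, -0.001, -0.707]]
wrist_force: [0.1, -2.0, 3.8]
gripper_width: 0.353
gripper_force: 30.0
```

>>> arm_command(motion=[[15,0.5,0,0.5,0,0,0],[15,0,0,0,0,0,0],[60,0,0,0,0,0,0],[60,0,0,0,0,0,0],[60,0,0,0,0,0,0],[60,0,0,0,0,0,0]])

```text
time_s: 10.0
tcp_pos: [0.4763, 0.0073, 0.0895]
ee_rot: [[-0.037, -0.999, 0.035], [-0.706, 0.051, 0.707], [-0.708, 0.001, -0.707]]
wrist_force: [0.5, -0.5, 0.6]
gripper_width: 0.629
gripper_force: 0.0
```

>>> arm_command(motion=[[60,0,0,-10,0,0,0],[60,0,0,-30,0,0,0],[60,0,0,-40,0,0,0],[60,0,0,0,0,0,0]])

```text
time_s: 10.4
tcp_pos: [0.4759, -0.0533, 0.1495]
ee_rot: [[-0.033, -0.999, 0.042], [-0.709, 0.053, 0.703], [-0.704, -0.007, -0.71]]
wrist_force: [0.1, 0.4, -1.0]
gripper_width: 0.688
gripper_force: 0.0
```

```bash
python3 - <<'E'
from h import *
s=sense();p=np.array(s["tcp_pos"]);R=np.array(s["ee_rot"])
G=tool(yc=[-1,.05,0],z=[0,0,-1])
p,R=plan(p,R,np.array([.4768,.0105,.20]),G,60,near=False)
c=capture("top");z=c[175:255,220:300]
sc=capture("scene")
f=find_in("gauge","top");print([(q["location"],q["p"],at("top",*q["location"],.11)) for q in f][:2])
save("m3.png",np.hstack([cv2.resize(z,(400,400),interpolation=cv2.INTER_CUBIC),cv2.resize(sc[154:234,187:267],(400,400),interpolation=cv2.INTER_CUBIC)]))
E
```

```text
6 [[60,-13.5,0.3,1.5,-0.001,0.13,0.0],[60,-13.5,0.4,-0.3,-0.001,0.13,0.0],[60,-13.4,0.3,-2.0,-0.001,0.13,0.0],[60,-13.0,0.4,-3.7,-0.002,0.13,0.0],[60,-12.5,0.4,-5.4,-0.001,0.13,0.0],[60,-11.6,0.3,-7.0,-0.002,0.131,0.0]]
[([176.3, 296.8], 0.65, array([ 0.58127209, -0.09765198,  0.11      ])), ([215.1, 260.3], 0.44, array([0.47654327, 0.01148779, 0.11      ]))]
```

View pics/m3.png

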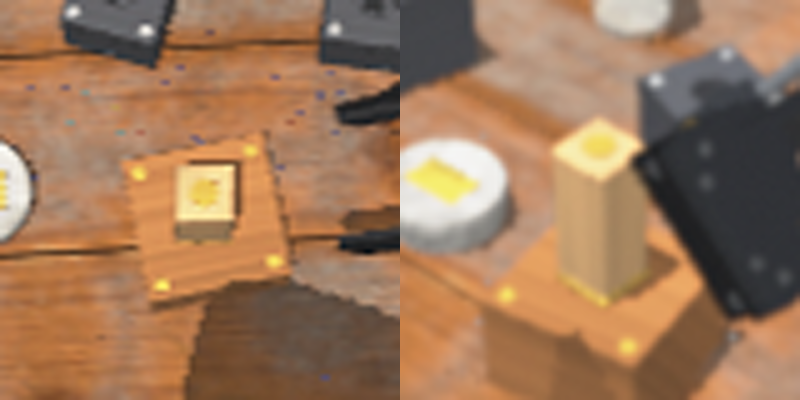

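The gauge stands upright in the stand with its shoulder on the wood, and its top is at crop (206,193). I'll now take it from above.

>>> arm_command(motion=[[60,-13.5,0.3,1.5,0,0.13,0],[60,-13.5,0.4,-0.3,0,0.13,0],[60,-13.4,0.3,-2,0,0.13,0],[60,-13,0.4,-3.7,-0.002,0.13,0],[60,-12.5,0.4,-5.4,-0.001,0.13,0],[60,-11.6,0.3,-7,-0.002,0.131,0],[60,0,0,0,0,0,0]])

```text
time_s: 11.25
tcp_pos: [0.4744, 0.0184, 0.1971]
ee_rot: [[-0.04, -0.999, -0.005], [-0.999, 0.04, 0.002], [-0.002, 0.005, -1.0]]
wrist_force: [-0.1, 0.3, -0.1]
gripper_width: 0.696
gripper_force: 0.0
```

```bash
python3 - <<'E'
from h import *
s=sense();p=np.array(s["tcp_pos"]);R=np.array(s["ee_rot"]);print(s["time_s"],p.round(4))
G=tool(yc=[-1,.05,0],z=[0,0,-1])
w=capture("wrist");s=sense();p=np.array(s["tcp_pos"]);R=np.array(s["ee_rot"]);print(p)
p,R=plan(p,R,np.array([.4768,.0107,.115]),G,60,near=False,step=20)
print("cap",at("top",193/5+175-.3,206/5+220-.3,.135))
np.save("w3.npy",w);save("w3.png",cv2.resize(w[:250],(800,390)))
E
```

```text
11.25 [0.4744 0.0184 0.1971]
[0.47368164 0.01709866 0.19626621]
5 [[60,1.3,-0.8,16.2,0.002,0.001,0.001],[60,1.3,-0.8,16.3,0.001,0.001,0.002],[60,1.3,-0.8,16.2,0.002,0.001,0.001],[60,1.3,-0.7,16.3,0.001,0.001,0.002],[60,1.3,-0.7,16.2,0.002,0.001,0.001]]
cap [0.47727422 0.00997555 0.135     ]
```

View pics/w3.png

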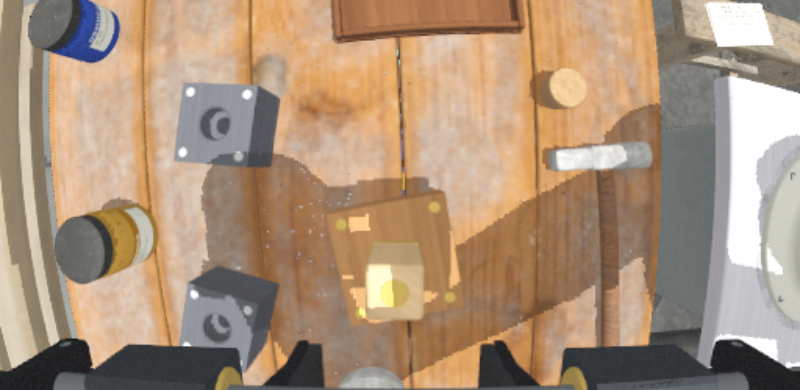

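The wrist view shows block 3 with its bore at (216,124) and block 2 with its bore at (217,325). The gauge cap at (393,292) lies between the fingers.

>>> arm_command(motion=[[60,1.3,-0.8,16.2,0.001,0.001,0.001],[60,1.3,-0.8,16.2,0.001,0.001,0.001],[60,1.3,-0.8,16.2,0.001,0.001,0.001],[60,1.3,-0.7,16.2,0.002,0.001,0.002],[60,1.3,-0.7,16.2,0.002,0.001,0.002],[60,0,0,0,0,0,0]])

```text
time_s: 11.9
tcp_pos: [0.4754, 0.0059, 0.1131]
ee_rot: [[-0.06, -0.998, -0.006], [-0.998, 0.06, -0.001], [0.001, 0.006, -1.0]]
wrist_force: [-0.2, 0.2, -0.4]
gripper_width: 0.688
gripper_force: 0.0
```

>>> arm_command(motion=[[15,0,0,0,0,0,0],[15,0,0,0,0,0,0],[15,0,0,0,0,0,0],[15,0,0,0,0,0,0],[15,0,0,0,0,0,0],[15,0,0,0,0,0,0]])

```text
time_s: 12.5
tcp_pos: [0.4786, 0.0075, 0.1176]
ee_rot: [[-0.056, -0.998, 0.003], [-0.998, 0.056, -0.001], [0.001, -0.003, -1.0]]
wrist_force: [-4.3, 0.9, 10.6]
gripper_width: 0.239
gripper_force: 8.0
```

```bash
python3 - <<'E'
from h import *
s=sense();p=np.array(s["tcp_pos"]);R=np.array(s["ee_rot"]);print(s["time_s"],p.round(4),R.round(4).tolist(),s["gripper_force"],s["gripper_width"])
# block positions by top, scene networks/bores
for c in("top","scene"):
  im=capture(c)
  print(c,[(q["location"],round(q["p"],2),at(c,*q["location"],.05).round(4).tolist()) for q in find_in("block_a",c)])
T=lambda x,y,z:at("top",y/3.2+140-.3,x/3.2+150-.3,z)
for n,c in [("B1",[(62,112),(109,123),(93,168),(47,155)]),("B2",[(285,73),(333,89),(316,131),(270,118)]),("B3",[(443,84),(492,90),(484,136),(435,129)])]:
    q=np.array([T(*v,.064)[:2] for v in c]);v=q[0]-q[3]+q[1]-q[2];print(n,q.mean(0),"yaw",np.degrees(np.arctan2(v[1],v[0])))
a=np.load("scene.npy")
# zoom in scene rivets
out=[]
for X in([.592,.257,.064],[.615,.052,.064],[.600,-.096,.064]):
    u,v=proj("scene",X);u=int(u);v=int(v);out.append(cv2.resize(a[v-25:v+25,u-25:u+25],(260,260),interpolation=cv2.INTER_CUBIC));print(u-25,v-25)
save("s4.png",np.hstack(out))
E
```

```text
12.5 [0.4786 0.0075 0.1176] [[-0.0562, -0.9984, 0.0027], [-0.9984, 0.0562, -0.0008], [0.0006, -0.0028, -1.0]] 7.974159205332398 0.2389854847980009
top [([153.2, 162.2], 0.77, [0.6906, 0.2937, 0.05]), ([177.8, 293.8], 0.69, [0.5925, -0.0951, 0.05]), ([185.0, 178.4], 0.58, [0.5897, 0.2467, 0.05]), ([227.2, 354.0], 0.49, [0.4357, -0.258, 0.05])]
scene [([150.7, 183.0], 0.92, [0.5841, 0.2663, 0.05]), ([209.3, 292.0], 0.84, [0.5787, -0.1062, 0.05]), ([182.1, 248.4], 0.81, [0.5924, 0.038, 0.05]), ([129.6, 201.7], 0.73, [0.6976, 0.3012, 0.05]), ([169.5, 292.5], 0.31, [0.709, -0.0202, 0.05])]
B1 [0.59212942 0.25685298] yaw -19.82336718882772
B2 [0.61544082 0.05190325] yaw -22.3836074410963
B3 [ 0.60046991 -0.09671357] yaw -13.939604616068085
161 121
224 146
268 173
```

View pics/s4.png

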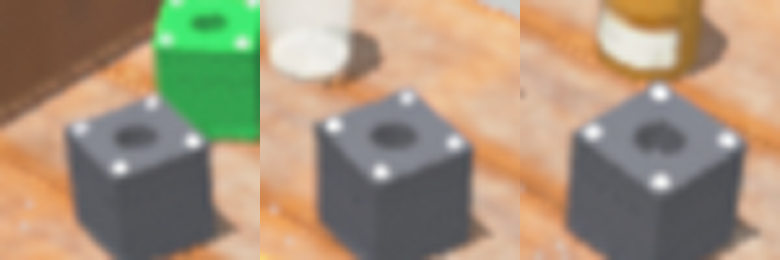

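The jaw reading of 20.8 mm is narrower than the 32 mm handle, and there is an upward force, so something is off with this grasp. I'll look with all three cameras in one composite picture.

```bash
python3 - <<'E'
from h import *
s=sense();print(s["time_s"],s["tcp_pos"],s["gripper_width"],s["gripper_force"],s["wrist_force"])
for n in("top","scene","wrist"):
  im=capture(n);np.save("x_%s.npy"%n,im)
  print(n,[(np.round(q["location"]).tolist(),round(q["p"],2)) for q in find_in("gauge",n)])
t=np.load("x_top.npy");c=np.load("x_scene.npy");w=np.load("x_wrist.npy")
z=lambda i:cv2.resize(i,(400,300),interpolation=cv2.INTER_CUBIC)
save("x.png",np.vstack([np.hstack([z(t[180:240,220:300]),z(c[150:222,185:281])]),np.hstack([z(w),z(w[130:300,140:367])])]))
E
```

```text
12.7 [0.47821824 0.00745284 0.118066  ] 0.1832788381955277 10.020041547250003 [-4.82171324  0.46749696  9.79144623]
top []
scene [([197.0, 228.0], 0.88)]
wrist [([210.0, 252.0], 0.98)]
```

View pics/x.png

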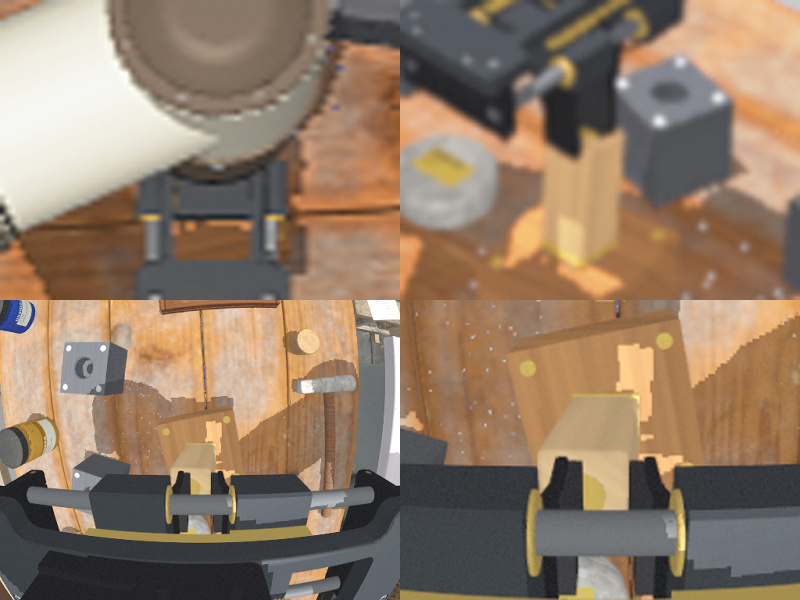

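The composite shows the handle still standing in the stand. The fingers seem to sit at the top of the handle, with an inner gap narrower than the handle and the cap disc near tile (590,490). I'll check this with projections.

```bash
python3 - <<'E'
from h import *
s=sense();p=np.array(s["tcp_pos"]);E=np.array(s["ee_rot"]);print(s["time_s"],p.round(4),E.round(4).tolist(),s["gripper_width"],s["joints"])
m=camera_model("wrist")
def pw(X):
    c=np.array(m["R"])@X+np.array(m["t"]);th=np.arctan2(np.hypot(c[0],c[1]),c[2]);return (c[:2]/np.hypot(c[0],c[1])*th*m["fx"]+[m["cx"],m["cy"]]).round(1)
for dy in(-.008,.008,-.016,.016):print("tip",dy,[pw(p+E@np.array([dx,dy,.008])).tolist() for dx in(-.0095,.0095)])
print("observed tips px ~(242,220),(274,220); cap disc ray z=.135:",at("wrist",238,248,.135),"z.11",at("wrist",238,248,.11))
for q in([.4608,-.0053,.055],[.4928,-.0053,.055],[.4608,-.0053,.135],[.4928,-.0053,.135],[.4768,.0107,.135]):print(q,"wrist",pw(np.array(q)),"scene",np.round(proj("scene",q),1))
print("tip in scene",[np.round(proj("scene",p+E@np.array([dx,dy,.008])),1).tolist() for dx in(-.0095,.0095) for dy in(-.016,.016)], "obs lower finger corner (225.8,187.6)")
# also shoulder corners seen in wrist tile: (570,403),(640,397)
print("obs shoulder px",[(140+(x-400)/1.762,130+(y-300)/1.762) for x,y in((570,405),(640,397))])
E
```

```text
13.0 [0.4781 0.0074 0.1181] [[-0.0561, -0.9984, 0.0022], [-0.9984, 0.0561, -0.0009], [0.0008, -0.0023, -1.0]] 0.17059769682177947 [ 20.48056347  12.78365007 -26.87406748   0.12397191 -50.24177415
 -23.77472887]
tip -0.008 [[246.0, 232.9], [245.6, 206.8]]
tip 0.008 [[269.2, 232.8], [269.6, 206.8]]
tip -0.016 [[234.4, 232.8], [233.7, 206.8]]
tip 0.016 [[280.8, 232.8], [281.5, 206.8]]
observed tips px ~(242,220),(274,220); cap disc ray z=.135: [0.4840882  0.00903517 0.135     ] z.11 [0.48554681 0.020486   0.11      ]
[0.4608, -0.0053, 0.055] wrist [277.2 181.1] scene [227.9 215.7]
[0.4928, -0.0053, 0.055] wrist [239.3 183.2] scene [236.6 208.5]
[0.4608, -0.0053, 0.135] wrist [286.1 213.6] scene [227.3 189.7]
[0.4928, -0.0053, 0.135] wrist [231.6 216.5] scene [236.5 182.5]
[0.4768, 0.0107, 0.135] wrist [260.2 239.9] scene [226.5 183.1]
tip in scene [[230.0, 186.7], [220.3, 193.4], [236.0, 190.3], [226.3, 197.1]] obs lower finger corner (225.8,187.6)
obs shoulder px [(236.48127128263337, 189.59137343927355), (276.2088535754824, 185.0510783200908)]
```

>>> arm_command(motion=[[70,0,0,0,0,0,0],[70,0,0,0,0,0,0],[70,0,0,0,0,0,0],[70,0,0,0,0,0,0],[70,0,0,0,0,0,0],[70,0,0,0,0,0,0],[70,0,0,0,0,0,0]])

```text
time_s: 13.7
tcp_pos: [0.4782, 0.0077, 0.1161]
ee_rot: [[-0.057, -0.998, 0.002], [-0.998, 0.057, -0.0], [-0.0, -0.002, -1.0]]
wrist_force: [-0.5, -0.2, -0.3]
gripper_width: 0.725
gripper_force: 0.0
```

>>> arm_command(motion=[[70,0,0,-20,0,0,0],[70,0,0,-30,0,0,0],[70,0,0,-30,0,0,0],[70,0,0,0,0,0,0],[70,0,0,0,0,0,0],[70,0,0,0,0,0,0]])

```text
time_s: 14.3
tcp_pos: [0.4772, 0.0075, 0.1949]
ee_rot: [[-0.057, -0.998, -0.001], [-0.998, 0.057, -0.001], [0.001, 0.001, -1.0]]
wrist_force: [-0.2, 0.3, -0.3]
gripper_width: 0.806
gripper_force: 0.0
```

```bash
python3 - <<'E'
from h import *
w=capture("wrist");c=capture("scene");np.save("y_w.npy",w);np.save("y_s.npy",c)
s=sense();p=np.array(s["tcp_pos"]);print(s["time_s"],p.round(4),np.array(s["ee_rot"]).round(4).tolist())
m=camera_model("wrist")
def pw(X):
    c=np.array(m["R"])@X+np.array(m["t"]);th=np.arctan2(np.hypot(c[0],c[1]),c[2]);return (c[:2]/np.hypot(c[0],c[1])*th*m["fx"]+[m["cx"],m["cy"]]).round(0)
for q in([.4608,-.0053,.055],[.4928,-.0053,.055],[.4608,-.0053,.135],[.4928,-.0053,.135],[.4768,.0107,.135],[.4608,.0267,.135],[.4928,.0267,.135]):print(q,"wrist",pw(np.array(q)),"scene",np.round(proj("scene",q),1))
# ascii: classify wrist crop: yellow/pale handle vs other
def asc(im,r0,r1,c0,c1,st):
    h=cv2.cvtColor(cv2.cvtColor(im,cv2.COLOR_RGB2BGR),cv2.COLOR_BGR2HSV)
    for r in range(r0,r1,st):
        l=''
        for q in range(c0,c1,st if st>1 else 1):
            H,S,V=h[r,q].astype(int)
            l+='#' if V<70 else ('Y' if S>150 and 20<=H<=32 else ('h' if 14<=H<=28 and S<140 and V>110 else ('o' if H<=14 and S>110 else '.')))
        print(r,l)
asc(w,150,260,200,320,2)
print('scene');asc(c,170,222,205,255,1)
E
```

```text
14.4 [0.4773 0.0074 0.1949] [[-0.0573, -0.9984, -0.0011], [-0.9984, 0.0573, -0.001], [0.0011, 0.0011, -1.0]]
[0.4608, -0.0053, 0.055] wrist [271. 164.] scene [227.9 215.7]
[0.4928, -0.0053, 0.055] wrist [242. 166.] scene [236.6 208.5]
[0.4608, -0.0053, 0.135] wrist [276. 182.] scene [227.3 189.7]
[0.4928, -0.0053, 0.135] wrist [238. 184.] scene [236.5 182.5]
[0.4768, 0.0107, 0.135] wrist [258. 201.] scene [226.5 183.1]
[0.4608, 0.0267, 0.135] wrist [277. 218.] scene [216.4 183.8]
[0.4928, 0.0267, 0.135] wrist [241. 220.] scene [225.8 176.9]
150 oooooohhhhhhhhhhhhhhhhhhhhhhhhhhhhhhhhhhhhhhhhhhhhhhhhhhhoho
152 oooooohhhhhhhhhhhhhhhhhhhhhhhhhhhhhhhhhhhhhhhhhhhhhhhhhhhhhh
154 ohohoohhhhh..hhhhhhhhhhhhhhhhhhhhhhhhhhhhhhhhhhhhhhhhhhhhhhh
156 ohooooohh..hhhhhhhhhhhhhhhhhhhhhhhhhhhhhhhhhhhhhhhhhhhhhh.hh
158 hhohooohhhhhhhhhhhhhhhhhhhhhhhhhhhhhhhhhhhhhhhhhhhohohho.o.o
160 hooh.oohhhhhhhhhhhhhhhhhhhhhhhhhhhhhhhhhhhhhhhhhhhhoohh.oooo
162 hoohooohhhhhhhhhhhhhhhhhhhhhhhhhhhhhhhhhhhhhohhhhhohohhhoooo
164 oooo.oo.hhhhhhhhhhhhhhhhhhhh.hhhhh.hhhhhhhhhhhhh.hohoho.ooho
166 ooho.....hhhhhhhhhhhhhhhhhhhh
[... 5187 characters left out ...]
.hhh..hhhhhhhhhhhhhh...ooohhhhhhhoohoooo
210 .ooooooooo.hh....hhhhhhhhhhhh...ooo.hhhhhhhoohoooo
211 oh...ooooo.h.oo...hhhhhhhhh...oooooo.hhhhhoooooooo
212 o.....ooooooooooo....hhhhh...ooooooooo.hhooooooooo
213 o.....oooooooooooo....hhh...ooooooooooooooohoooooo
214 oo...ooooooooooooooo.......ooooooooooooooooooooooo
215 oohooooooooooooooooooo...ooooooooooooooooooooooooo
216 ooooooooo.ooooooooooooooooooooooooooooooohoooooooo
217 oooooooooh..oooooooooooooooooooooooooooooooooooooo
218 ooooooooo.hh.ooooooooooooooooooooooooooooohooooooo
219 ooooooooooo...oooooooooooooooooooooooooooooohooo.o
220 oooooooooooooooooooooooooooooooooooooooooooohoo...
221 oooooooooooooooo.ooooooooo...ooooooohhooooooooo.h.
```

>>> arm_command(motion=[[70,-3,0,20,0,0,0],[70,0,0,30,0,0,0],[70,0,0,30,0,0,0],[70,0,0,8,0,0,0],[70,0,0,0,0,0,0],[70,0,0,0,0,0,0]])

```text
time_s: 15.0
tcp_pos: [0.4792, 0.0107, 0.1091]
ee_rot: [[-0.057, -0.998, 0.003], [-0.998, 0.057, -0.0], [0.0, -0.003, -1.0]]
wrist_force: [0.5, -0.2, 0.1]
gripper_width: 0.801
gripper_force: 0.0
```

>>> arm_command(motion=[[36,0,0,0,0,0,0],[36,0,0,0,0,0,0],[36,0,0,0,0,0,0],[36,0,0,0,0,0,0],[36,0,0,0,0,0,0],[36,0,0,0,0,0,0]])

```text
time_s: 15.6
tcp_pos: [0.4783, 0.0106, 0.1082]
ee_rot: [[-0.057, -0.998, 0.002], [-0.998, 0.057, -0.0], [0.0, -0.002, -1.0]]
wrist_force: [-0.5, -0.5, -0.4]
gripper_width: 0.431
gripper_force: 0.0
```

>>> arm_command(motion=[[28,0,0,0,0,0,0],[28,0,0,0,0,0,0],[28,0,0,0,0,0,0]])

```text
time_s: 15.9
tcp_pos: [0.4784, 0.0106, 0.1082]
ee_rot: [[-0.057, -0.998, 0.002], [-0.998, 0.057, -0.0], [0.0, -0.002, -1.0]]
wrist_force: [0.6, -0.0, -0.0]
gripper_width: 0.364
gripper_force: 29.7
```

The grip is now 31.7 mm at 30 N. I'll lift the gauge and refine the block centres from their rivets.

>>> arm_command(motion=[[25,0,0,-10,0,0,0],[25,0,0,-30,0,0,0],[25,0,0,-40,0,0,0],[25,0,0,-15,0,0,0],[25,0,0,0,0,0,0],[25,0,0,0,0,0,0]])

```text
time_s: 16.5
tcp_pos: [0.4771, 0.0106, 0.2024]
ee_rot: [[-0.058, -0.998, -0.0], [-0.998, 0.058, 0.0], [-0.0, 0.0, -1.0]]
wrist_force: [-0.2, -0.3, -3.4]
gripper_width: 0.367
gripper_force: 29.7
```

```bash
cat > riv.py <<'E'
from h import *
def rivets(cam,im,c,z=.064,half=.0225):
    """white blobs near the block top around world xy c"""
    u,v=proj(cam,[c[0],c[1],z]);r=26;u0,v0=int(u)-r,int(v)-r
    g=im[v0:v0+2*r,u0:u0+2*r].astype(int);mn=g.min(2);out=[]
    big=cv2.resize(mn.astype(np.float32),None,fx=4,fy=4,interpolation=cv2.INTER_CUBIC)
    n,l,st,ce=cv2.connectedComponentsWithStats((big>150).astype(np.uint8))
    for k in range(1,n):
        if 15<st[k,4]<500:
            x,y=ce[k];out.append(at(cam,(y+.5)/4-.5+v0,(x+.5)/4-.5+u0,z)[:2])
    out=[o for o in out if np.linalg.norm(o-np.array(c))<.045];return np.array(out)
E
python3 - <<'E'
from riv import *
s=sense();print(s["time_s"],np.array(s["tcp_pos"]).round(4),s["gripper_width"],s["wrist_force"])
C=[(.592,.257),(.615,.052),(.6,-.0965)]
for cam in("top","scene"):
  im=np.load(cam+".npy")
  for c in C:
    q=rivets(cam,im,c);print(cam,c,q.round(4).tolist(),q.mean(0).round(4) if len(q) else None)
O=[(161,121),(224,146),(268,173)]
P=[[(82,128),(152,103),(193,141),(120,167),(136,137)],[(74,125),(147,98),(194,143),(121,172),(134,136)],[(73,132),(140,93),(208,140),(141,181),(140,138)]]
for o,q in zip(O,P):
  w=np.array([at("scene",y/5.2+o[1]-.4,x/5.2+o[0]-.4,.064)[:2] for x,y in q]);print("scene eye",w[:4].mean(0).round(4),"bore",w[4].round(4))
E
```

```text
16.5 [0.4771 0.0106 0.2024] 0.3667229793339009 [-0.23002337 -0.31211481 -3.36711586]
top (0.592, 0.257) [[0.6195, 0.2725], [0.608, 0.2298], [0.5778, 0.2847], [0.5653, 0.2422]] [0.5926 0.2573]
top (0.615, 0.052) [[0.644, 0.0664], [0.6296, 0.0249], [0.6015, 0.0809], [0.5876, 0.0389]] [0.6157 0.0528]
top (0.6, -0.0965) [[0.6264, -0.0802], [0.618, -0.1238], [0.5824, -0.0716], [0.5743, -0.1147]] [ 0.6003 -0.0976]
scene (0.592, 0.257) [[0.6189, 0.2731], [0.5837, 0.289], [0.6072, 0.2314], [0.5656, 0.2439]] [0.5938 0.2593]
scene (0.615, 0.052) [[0.6293, 0.0261], [0.588, 0.0399]] [0.6087 0.033 ]
scene (0.6, -0.0965) [[0.626, -0.0802], [0.611, -0.0672], [0.6182, -0.1226], [0.5751, -0.1146]] [ 0.6076 -0.0961]
scene eye [0.5923 0.2575] bore [0.5903 0.2561]
scene eye [0.6149 0.0529] bore [0.6137 0.0519]
scene eye [ 0.6005 -0.0978] bore [ 0.5992 -0.0984]
```

>>> arm_command(motion=[[25,-12.6,-34,0,0,0,0],[25,-12.6,-34,0,0,0,0],[25,-12.6,-34,0,0,0,0],[25,-12.6,-34,0,0,0,0],[25,0,0,14,0,0,0],[25,0,0,14,0,0,0],[25,0,0,0,0,0,0],[25,0,0,0,0,0,0]])

```text
time_s: 17.3
tcp_pos: [0.616, 0.0528, 0.1738]
ee_rot: [[-0.057, -0.998, -0.002], [-0.998, 0.057, -0.002], [0.002, 0.002, -1.0]]
wrist_force: [0.1, -0.8, -2.1]
gripper_width: 0.362
gripper_force: 29.8
```

>>> arm_command(motion=[[25,0,0,0,0,0,0],[25,0,0,0,0,0,0]])

```text
time_s: 17.5
tcp_pos: [0.6171, 0.0532, 0.1762]
ee_rot: [[-0.057, -0.998, 0.003], [-0.998, 0.057, 0.0], [-0.0, -0.003, -1.0]]
wrist_force: [0.1, 0.5, -3.3]
gripper_width: 0.364
gripper_force: 29.8
```

```bash
python3 - <<'E'
from riv import *
s=sense();print(s["time_s"],np.array(s["tcp_pos"]).round(4),np.array(s["ee_rot"]).round(4).tolist())
t=capture("top");c=capture("scene");w=capture("wrist");np.save("v_t.npy",t);np.save("v_s.npy",c);np.save("v_w.npy",w)
p=np.array(s["tcp_pos"]);tip=p-[0,0,.1032];print("tip z",tip[2])
u,v=proj("scene",tip);print("tip scene px",u,v)
# pin silver columns in scene just above tip
h=c.astype(int)
for r in range(int(v)-8,int(v)+6):print(r,[int(x) for x in h[r,int(u)-10:int(u)+11].mean(1)])
E
```

```text
17.5 [0.6171 0.0532 0.1762] [[-0.0571, -0.9984, 0.0028], [-0.9984, 0.0571, 0.0], [-0.0002, -0.0028, -1.0]]
tip z 0.07298011263415229
tip scene px 249.8638428291367 168.21402310594146
160 [131, 109, 102, 105, 106, 110, 115, 130, 156, 171, 178, 179, 178, 173, 167, 167, 176, 190, 196, 194, 194]
161 [110, 101, 97, 98, 100, 105, 111, 129, 157, 171, 178, 179, 177, 173, 163, 144, 145, 177, 194, 195, 193]
162 [104, 102, 100, 98, 99, 99, 105, 127, 156, 171, 178, 179, 177, 173, 161, 136, 123, 142, 172, 178, 179]
163 [99, 101, 101, 101, 102, 101, 105, 126, 156, 171, 178, 178, 176, 173, 160, 135, 119, 121, 131, 134, 141]
164 [98, 100, 100, 102, 105, 108, 113, 129, 156, 172, 178, 179, 176, 172, 158, 131, 115, 117, 120, 118, 120]
165 [103, 103, 104, 108, 112, 120, 127, 138, 159, 173, 178, 178, 176, 171, 158, 124, 104, 110, 119, 121, 118]
166 [109, 113, 119, 124, 129, 136, 138, 142, 161, 177, 180, 179, 177, 171, 157, 120, 94, 98, 111, 118, 118]
167 [123, 128, 136, 140, 141, 139, 130, 133, 164, 184, 185, 181, 176, 169, 149, 112, 90, 89, 98, 109, 114]
168 [154, 142, 142, 144, 142, 129, 109, 115, 156, 180, 186, 181, 174, 159, 131, 101, 87, 87, 89, 96, 103]
169 [190, 152, 143, 144, 137, 113, 92, 94, 117, 149, 165, 163, 155, 133, 107, 90, 86, 86, 87, 89, 92]
170 [201, 156, 142, 140, 129, 103, 87, 85, 89, 104, 115, 115, 109, 98, 89, 86, 86, 87, 86, 87, 87]
171 [158, 136, 129, 124, 107, 90, 83, 83, 85, 87, 89, 90, 87, 84, 84, 85, 86, 87, 87, 86, 87]
172 [123, 108, 99, 96, 89, 84, 82, 83, 86, 87, 88, 88, 87, 85, 85, 83, 86, 86, 86, 87, 91]
173 [95, 89, 86, 86, 86, 85, 84, 84, 87, 89, 89, 88, 90, 97, 101, 94, 88, 87, 87, 87, 96]
```

>>> arm_command(motion=[[25,0,1.3,3,0,0,0],[25,0,0,3,0,0,0],[25,0,0,3,0,0,0],[25,0,0,3,0,0,0],[25,0,0,3,0,0,0],[25,0,0,0,0,0,0]])

```text
time_s: 18.25
tcp_pos: [0.6152, 0.0531, 0.1596]
ee_rot: [[-0.057, -0.998, 0.0], [-0.998, 0.057, -0.001], [0.001, -0.0, -1.0]]
wrist_force: [0.3, 0.8, -2.3]
gripper_width: 0.365
gripper_force: 29.8
```

>>> arm_command(motion=[[25,0,0,3,0,0,0],[25,0,0,3,0,0,0],[25,0,0,3,0,0,0],[25,0,0,0,0,0,0]])

```text
time_s: 18.65
tcp_pos: [0.6153, 0.0532, 0.1507]
ee_rot: [[-0.057, -0.998, 0.001], [-0.998, 0.057, -0.0], [0.0, -0.001, -1.0]]
wrist_force: [0.1, -0.3, -2.7]
gripper_width: 0.362
gripper_force: 29.8
```

>>> arm_command(motion=[[25,0,0,1.5,0,0,0],[25,0,0,1.5,0,0,0],[25,0,0,1.5,0,0,0],[25,0,0,0,0,0,0]])

```text
time_s: 19.05
tcp_pos: [0.6157, 0.0532, 0.1477]
ee_rot: [[-0.057, -0.998, 0.002], [-0.998, 0.057, -0.0], [0.0, -0.002, -1.0]]
wrist_force: [-1.9, 0.2, 1.1]
gripper_width: 0.361
gripper_force: 29.8
```

>>> arm_command(motion=[[25,0,0,1,0,0,0],[25,0,0,1,0,0,0],[25,0,0,0,0,0,0]])

```text
time_s: 19.35
tcp_pos: [0.6163, 0.0531, 0.1475]
ee_rot: [[-0.056, -0.998, 0.004], [-0.998, 0.056, -0.001], [0.001, -0.004, -1.0]]
wrist_force: [-3.6, -0.4, 8.2]
gripper_width: 0.36
gripper_force: 29.9
```

Block 2 stops the pin at 20 mm, so it is narrow. Next is block 3.

>>> arm_command(motion=[[25,0,0,-10,0,0,0],[25,0,0,-20,0,0,0],[25,0,0,-20,0,0,0],[25,37.9,1.7,0,0,0,0],[25,37.9,1.7,0,0,0,0],[25,37.9,1.6,0,0,0,0],[25,37.8,1.6,0,0,0,0],[25,0,0,0,0,0,0]])

```text
time_s: 20.15
tcp_pos: [0.5996, -0.1014, 0.1946]
ee_rot: [[-0.062, -0.998, 0.001], [-0.998, 0.062, -0.001], [0.001, -0.001, -1.0]]
wrist_force: [-0.3, 0.4, -2.7]
gripper_width: 0.363
gripper_force: 30.0
```

>>> arm_command(motion=[[25,0,0,10,0,0,0],[25,0,0,8,0,0,0],[25,0,0,0,0,0,0],[25,0,0,0,0,0,0],[25,0,0,0,0,0,0]])

```text
time_s: 20.65
tcp_pos: [0.6007, -0.0969, 0.177]
ee_rot: [[-0.056, -0.998, 0.002], [-0.998, 0.056, -0.0], [0.0, -0.002, -1.0]]
wrist_force: [-0.1, -0.8, -2.8]
gripper_width: 0.365
gripper_force: 30.0
```

>>> arm_command(motion=[[25,0.6,0.3,3,0,0,0],[25,0,0,3,0,0,0],[25,0,0,3,0,0,0],[25,0,0,3,0,0,0],[25,0,0,3,0,0,0],[25,0,0,0,0,0,0]])

```text
time_s: 21.25
tcp_pos: [0.5996, -0.0983, 0.1612]
ee_rot: [[-0.057, -0.998, 0.0], [-0.998, 0.057, -0.0], [0.0, -0.0, -1.0]]
wrist_force: [0.8, 0.2, -2.4]
gripper_width: 0.363
gripper_force: 30.0
```

>>> arm_command(motion=[[25,0,0,3,0,0,0],[25,0,0,3,0,0,0],[25,0,0,3,0,0,0],[25,0,0,0,0,0,0]])

```text
time_s: 21.65
tcp_pos: [0.5996, -0.0982, 0.1522]
ee_rot: [[-0.057, -0.998, 0.0], [-0.998, 0.057, -0.0], [0.0, -0.0, -1.0]]
wrist_force: [0.4, 1.1, -3.0]
gripper_width: 0.361
gripper_force: 30.0
```

>>> arm_command(motion=[[25,0,0,1.5,0,0,0],[25,0,0,1.5,0,0,0],[25,0,0,1.5,0,0,0],[25,0,0,1.5,0,0,0],[25,0,0,0,0,0,0]])

```text
time_s: 22.15
tcp_pos: [0.6002, -0.0983, 0.1477]
ee_rot: [[-0.057, -0.998, 0.002], [-0.998, 0.057, -0.001], [0.001, -0.002, -1.0]]
wrist_force: [-1.1, 0.6, 1.6]
gripper_width: 0.362
gripper_force: 30.0
```

>>> arm_command(motion=[[25,0,0,1.5,0,0,0],[25,0,0,0,0,0,0]])

```text
time_s: 22.35
tcp_pos: [0.6004, -0.0986, 0.1476]
ee_rot: [[-0.057, -0.998, 0.003], [-0.998, 0.057, -0.001], [0.001, -0.003, -1.0]]
wrist_force: [-2.3, 0.3, 7.2]
gripper_width: 0.359
gripper_force: 30.0
```

Block 3 is blocked too, so block 1 (the left one) must be the fit. I'll move over there.

>>> arm_command(motion=[[25,0,0,-10,0,0,0],[25,0,0,-22,0,0,0],[25,0,0,-22,0,0,0],[25,0,0,0,0,0,0]])

```text
time_s: 22.75
tcp_pos: [0.6023, -0.0984, 0.2029]
ee_rot: [[-0.057, -0.998, 0.009], [-0.998, 0.057, -0.001], [0.0, -0.009, -1.0]]
wrist_force: [0.0, 0.5, -2.2]
gripper_width: 0.363
gripper_force: 30.0
```

>>> arm_command(motion=[[25,-44.4,3.4,0,0,0,0],[25,-44.4,3.4,0,0,0,0],[25,-44.4,3.4,0,0,0,0],[25,-44.4,3.4,0,0,0,0],[25,-44.4,3.4,0,0,0,0],[25,-44.4,3.4,0,0,0,0],[25,-44.4,3.5,0,0,0,0],[25,-44,3.5,0,0,0,0]])

```text
time_s: 23.55
tcp_pos: [0.5919, 0.2593, 0.1975]
ee_rot: [[-0.057, -0.998, -0.001], [-0.998, 0.057, -0.001], [0.001, 0.001, -1.0]]
wrist_force: [0.8, -1.1, -3.1]
gripper_width: 0.364
gripper_force: 30.0
```

>>> arm_command(motion=[[25,0,0,10,0,0,0],[25,0,0,10,0,0,0],[25,0,0,0,0,0,0],[25,0,0,0,0,0,0],[25,0,0,0,0,0,0],[25,0,0,0,0,0,0]])

```text
time_s: 24.15
tcp_pos: [0.5933, 0.2568, 0.18]
ee_rot: [[-0.058, -0.998, 0.002], [-0.998, 0.058, 0.0], [-0.0, -0.002, -1.0]]
wrist_force: [0.7, -1.0, -2.5]
gripper_width: 0.363
gripper_force: 30.0
```

>>> arm_command(motion=[[25,-0.6,0,4,0,0,0],[25,0,0,4,0,0,0],[25,0,0,3,0,0,0],[25,0,0,3,0,0,0],[25,0,0,3,0,0,0],[25,0,0,3,0,0,0],[25,0,0,0,0,0,0]])

```text
time_s: 24.85
tcp_pos: [0.5926, 0.258, 0.1586]
ee_rot: [[-0.057, -0.998, 0.0], [-0.998, 0.057, -0.001], [0.001, -0.001, -1.0]]
wrist_force: [1.0, 0.0, -3.7]
gripper_width: 0.357
gripper_force: 30.0
```

>>> arm_command(motion=[[25,0,0,3,0,0,0],[25,0,0,3,0,0,0],[25,0,0,0,0,0,0]])

```text
time_s: 25.15
tcp_pos: [0.5928, 0.2581, 0.1527]
ee_rot: [[-0.057, -0.998, 0.001], [-0.998, 0.057, -0.001], [0.001, -0.001, -1.0]]
wrist_force: [0.4, 0.6, -2.1]
gripper_width: 0.363
gripper_force: 30.0
```

>>> arm_command(motion=[[25,0,0,2,0,0,0],[25,0,0,2,0,0,0],[25,0,0,2,0,0,0],[25,0,0,0,0,0,0]])

```text
time_s: 25.55
tcp_pos: [0.5929, 0.2581, 0.1469]
ee_rot: [[-0.057, -0.998, 0.001], [-0.998, 0.057, -0.0], [0.0, -0.001, -1.0]]
wrist_force: [-0.8, -0.4, -3.7]
gripper_width: 0.362
gripper_force: 30.0
```

>>> arm_command(motion=[[25,0,0,2,0,0,0],[25,0,0,2,0,0,0],[25,0,0,3,0,0,0],[25,0,0,3,0,0,0],[25,0,0,0,0,0,0]])

```text
time_s: 26.05
tcp_pos: [0.5929, 0.2581, 0.1366]
ee_rot: [[-0.057, -0.998, 0.001], [-0.998, 0.057, -0.001], [0.0, -0.001, -1.0]]
wrist_force: [-1.1, 0.0, -3.8]
gripper_width: 0.369
gripper_force: 30.0
```

>>> arm_command(motion=[[25,0,0,4,0,0,0],[25,0,0,4,0,0,0],[25,0,0,4,0,0,0],[25,0,0,4,0,0,0],[25,0,0,0,0,0,0]])

```text
time_s: 26.55
tcp_pos: [0.5929, 0.258, 0.1204]
ee_rot: [[-0.057, -0.998, 0.001], [-0.998, 0.057, -0.001], [0.001, -0.001, -1.0]]
wrist_force: [-0.6, 0.7, -2.8]
gripper_width: 0.361
gripper_force: 30.0
```

>>> arm_command(motion=[[25,0,0,1,0,0,0],[25,0,0,1,0,0,0],[25,0,0,1,0,0,0],[25,0,0,1,0,0,0],[25,0,0,0,0,0,0]])

```text
time_s: 27.05
tcp_pos: [0.5931, 0.2581, 0.1174]
ee_rot: [[-0.057, -0.998, 0.002], [-0.998, 0.057, -0.0], [0.0, -0.002, -1.0]]
wrist_force: [-0.6, -1.2, -2.2]
gripper_width: 0.364
gripper_force: 30.0
```

>>> arm_command(motion=[[25,0,0,1,0,0,0],[25,0,0,1,0,0,0],[25,0,0,0,0,0,0],[25,0,0,0,0,0,0]])

```text
time_s: 27.45
tcp_pos: [0.5933, 0.2581, 0.1173]
ee_rot: [[-0.057, -0.998, 0.003], [-0.998, 0.057, -0.0], [0.0, -0.003, -1.0]]
wrist_force: [-3.6, -0.4, 5.8]
gripper_width: 0.362
gripper_force: 30.0
```

Seated, with contact showing at the expected height. I'll release and retreat upward.

>>> arm_command(motion=[[25,0,0,-1,0,0,0],[80,0,0,0,0,0,0],[80,0,0,0,0,0,0],[80,0,0,0,0,0,0],[80,0,0,0,0,0,0],[80,0,0,0,0,0,0]])

```text
time_s: 28.05
tcp_pos: [0.5931, 0.2582, 0.1161]
ee_rot: [[-0.057, -0.998, 0.002], [-0.998, 0.057, -0.0], [0.0, -0.002, -1.0]]
wrist_force: [0.1, -0.7, -0.3]
gripper_width: 0.736
gripper_force: 0.0
```

>>> arm_command(motion=[[87,0,0,-10,0,0,0],[87,0,0,-30,0,0,0],[87,0,0,-40,0,0,0],[87,0,0,-15,0,0,0],[87,0,0,0,0,0,0],[87,0,0,0,0,0,0],[87,0,0,0,0,0,0]])

```text
time_s: 28.75
tcp_pos: [0.5921, 0.2578, 0.2098]
ee_rot: [[-0.057, -0.998, -0.001], [-0.998, 0.057, -0.002], [0.002, 0.001, -1.0]]
wrist_force: [0.1, 0.4, 0.3]
gripper_width: 0.999
gripper_force: 0.0
```

```bash
python3 - <<'E'
from riv import *
s=sense();p=np.array(s["tcp_pos"]);R=np.array(s["ee_rot"]);print(s["time_s"],p.round(4))
t=capture("top");np.save("z_t.npy",t)
for c in [(.615,.052),(.6,-.0965)]:
    q=rivets("top",t,c);print(q.round(4).tolist(),q.mean(0).round(4))
print([(np.round(q["location"]).tolist(),round(q["p"],2),at("top",*q["location"],.1).round(3).tolist()) for q in find_in("gauge","top")])
# vise, tray red: dark tray inner floor mask
h=cv2.cvtColor(t[:,:,::-1].copy(),cv2.COLOR_BGR2HSV);m=((h[...,2]<125)&(h[...,1]>90)&(h[...,0]<15)).astype(np.uint8);m[:190]=0;m[265:]=0;m[:,:312]=0;m[:,400:]=0
m=cv2.morphologyEx(m,cv2.MORPH_OPEN,np.ones((5,5)));cn=max(cv2.findContours(m,0,2)[0],key=cv2.contourArea);b=cv2.boxPoints(cv2.minAreaRect(cn))
b=np.array([at("top",y,x,.012)[:2] for x,y in b]);print("tray",b.round(4).tolist(),b.mean(0).round(4))
for a,tg in[(18.8,(.6157,.0528))]:
    yc=[-np.cos(np.radians(a)),np.sin(np.radians(a)),0];G=tool(yc=yc)
    p1,R1=plan(p,R,[*tg,p[2]],G,87,near=False)
E
```

```text
28.75 [0.5921 0.2578 0.2098]
[[0.6439, 0.0663], [0.6296, 0.0249], [0.6015, 0.0809], [0.5877, 0.0388]] [0.6157 0.0527]
[[0.6263, -0.0799], [0.618, -0.1239], [0.5825, -0.0715], [0.5742, -0.1147]] [ 0.6002 -0.0975]
[([182.0, 172.0], 0.63, [0.586, 0.256, 0.1])]
tray [[0.5151, -0.1729], [0.5208, -0.2998], [0.4979, -0.2995], [0.4923, -0.1731]] [ 0.5065 -0.2363]
5 [[87,40.7,-7.1,0.1,0.0,0.0,0.054],[87,40.2,-9.2,0.1,0.0,0.0,0.054],[87,39.6,-11.4,0.0,0.0,-0.001,0.054],[87,39.0,-13.5,0.0,0.0,0.0,0.054],[87,38.2,-15.7,0.0,0.001,-0.001,0.055]]
```

>>> arm_command(motion=[[87,40.7,-7.1,0,0,0,0.054],[87,40.2,-9.2,0,0,0,0.054],[87,39.6,-11.4,0,0,0,0.054],[87,39,-13.5,0,0,0,0.054],[87,38.2,-15.7,0,0,0,0.055],[87,0,0,30,0,0,0],[87,0,0,30,0,0,0],[87,0,0,20,0,0,0]])

```text
time_s: 29.65
tcp_pos: [0.6152, 0.0521, 0.1283]
ee_rot: [[-0.324, -0.946, -0.003], [-0.946, 0.324, -0.001], [0.002, 0.002, -1.0]]
wrist_force: [0.4, 0.5, -0.8]
gripper_width: 1.002
gripper_force: 0.0
```

>>> arm_command(motion=[[87,0,0,0,0,0,0],[87,0,0,0,0,0,0],[87,0,0,0,0,0,0]])

```text
time_s: 29.95
tcp_pos: [0.6177, 0.0535, 0.1328]
ee_rot: [[-0.322, -0.947, 0.004], [-0.947, 0.322, -0.0], [-0.001, -0.004, -1.0]]
wrist_force: [-0.0, 0.4, 0.6]
gripper_width: 0.998
gripper_force: 0.0
```

>>> arm_command(motion=[[87,0.7,0.9,25,0,0,0],[87,0,0,25,0,0,0],[87,0,0,25,0,0,0],[87,0,0,20,0,0,0],[87,0,0,0,0,0,0],[87,0,0,0,0,0,0]])

```text
time_s: 30.55
tcp_pos: [0.6168, 0.0531, 0.0377]
ee_rot: [[-0.322, -0.947, 0.004], [-0.947, 0.322, -0.0], [-0.001, -0.003, -1.0]]
wrist_force: [-0.1, -0.5, 0.7]
gripper_width: 1.001
gripper_force: 0.0
```

>>> arm_command(motion=[[50,0,0,0,0,0,0],[50,0,0,0,0,0,0],[50,0,0,0,0,0,0],[50,0,0,0,0,0,0],[50,0,0,0,0,0,0],[50,0,0,0,0,0,0],[50,0,0,0,0,0,0]])

```text
time_s: 31.25
tcp_pos: [0.6156, 0.0528, 0.0367]
ee_rot: [[-0.322, -0.947, 0.001], [-0.947, 0.322, -0.0], [-0.0, -0.001, -1.0]]
wrist_force: [-1.9, 1.5, 3.4]
gripper_width: 0.664
gripper_force: 30.0
```

>>> arm_command(motion=[[50,0,0,-20,0,0,0],[50,0,0,-35,0,0,0],[50,0,0,-40,0,0,0],[50,0,0,0,0,0,0],[50,0,0,0,0,0,0],[50,0,0,0,0,0,0]])

```text
time_s: 31.85
tcp_pos: [0.6134, 0.0524, 0.1284]
ee_rot: [[-0.323, -0.946, -0.004], [-0.946, 0.323, -0.001], [0.002, 0.004, -1.0]]
wrist_force: [0.9, -0.0, -4.1]
gripper_width: 0.66
gripper_force: 30.0
```

```bash
python3 - <<'E'
from h import *
s=sense();p=np.array(s["tcp_pos"]);R=np.array(s["ee_rot"]);print(s["time_s"],p.round(4),s["gripper_width"],s["gripper_force"])
G=tool(yc=[-1,-.031,0]);p1,R1=plan(p,R,[.448,-.315,p[2]],G,50,near=False)
print(p1,R1.round(3).tolist())
E
```

```text
31.85 [0.6134 0.0524 0.1284] 0.6604430007756407 29.997349977493286
9 [[50,44.6,4.2,0.1,0.0,0.0,-0.04],[50,44.4,6.0,0.1,0.001,0.0,-0.04],[50,44.1,7.7,0.1,0.0,0.0,-0.04],[50,43.7,9.5,0.1,0.001,0.0,-0.04],[50,43.3,11.3,0.1,0.0,0.0,-0.04],[50,42.9,13.0,0.1,0.001,0.0,-0.04],[50,42.3,14.7,0.1,0.0,-0.001,-0.04],[50,41.7,16.3,0.1,0.001,0.0,-0.04],[50,41.0,18.0,0.0,0.0,-0.001,-0.04]]
[ 0.44797779 -0.3150305   0.12841158] [[0.031, -1.0, -0.0], [-1.0, -0.031, 0.0], [-0.0, 0.0, -1.0]]
```

>>> arm_command(motion=[[50,44.6,4.2,0,0,0,-0.04],[50,44.4,6,0,0,0,-0.04],[50,44.1,7.7,0,0,0,-0.04],[50,43.7,9.5,0,0,0,-0.04],[50,43.3,11.3,0,0,0,-0.04],[50,42.9,13,0,0,0,-0.04]])

```text
time_s: 32.45
tcp_pos: [0.503, -0.1934, 0.1289]
ee_rot: [[-0.086, -0.996, -0.003], [-0.996, 0.086, 0.001], [-0.0, 0.003, -1.0]]
wrist_force: [1.1, -1.3, -4.0]
gripper_width: 0.663
gripper_force: 30.0
```

>>> arm_command(motion=[[50,42.3,14.7,0,0,0,-0.04],[50,41.7,16.3,0,0,0,-0.04],[50,41,18,0,0,0,-0.04],[50,0,0,20,0,0,0],[50,0,0,20,0,0,0],[50,0,0,0,0,0,0],[50,0,0,0,0,0,0],[50,0,0,0,0,0,0]])

```text
time_s: 33.25
tcp_pos: [0.4512, -0.3148, 0.0917]
ee_rot: [[0.033, -0.999, 0.002], [-0.999, -0.033, -0.001], [0.001, -0.002, -1.0]]
wrist_force: [0.2, 0.1, -3.9]
gripper_width: 0.661
gripper_force: 30.0
```

```bash
python3 - <<'E'
from h import *
s=sense();p=np.array(s["tcp_pos"]);R=np.array(s["ee_rot"]);print(s["time_s"],p.round(4),R.round(3).tolist(),s["wrist_force"])
c=capture("scene");np.save("tr_s.npy",c)
def asc(im,r0,r1,c0,c1,st):
    h=cv2.cvtColor(im[:,:,::-1].copy(),cv2.COLOR_BGR2HSV)
    for r in range(r0,r1,st):
        print(r,''.join('#' if (V<95 and S<100) else ('t' if V<140 and S>100 and H<15 else ('o' if V>=140 and S>100 else '.')) for H,S,V in h[r,c0:c1:st].astype(int)))
asc(c,235,350,255,385,2)
for x,y in((1,1),(1,-1),(-1,-1),(-1,1)):
    print([np.round(proj("scene",[.4465+x*.075,-.27+y*.105,.02])).tolist(),np.round(proj("scene",[p[0]+x*.029,p[1]+y*.029,.05])).tolist()])
E
```

```text
33.25 [ 0.4512 -0.3148  0.0917] [[0.033, -0.999, 0.002], [-0.999, -0.033, -0.001], [0.001, -0.002, -1.0]] [ 0.18882276  0.09308814 -3.86218579]
235 ......oooooooooooooooo...#...ttttttttt...#########.oo..######....
237 ..o..oooooooooooooooooooo.t.ttttttttttt.###oooo.###########.###.o
239 o.ooooooooooooooooooooooott.ttttttttt#####.oooooo#########...##..
241 oooooooooooooooooooooootttt.ttt.tttt######oooooooo.#######..#....
243 oooooooooooooooooooootttttttttttt..########ooooooo.######..##....
245 ooooooooooooooooootttttt..tttttt############.ooooo######...#.....
247 ooooooooooooooootttttttt..tt.tt.##############.ooo######..#......
249 ooooooooooooottttttttttttttttt.##.##############..#####.o#.......
251 oooooooooootttttttttttttttttt.###..####################t...o.....
253 .oooooooootttttttttttttttttttt#########################..........
255 oooooottttttttttttttttttttttt######..##################..........
257 .ooottttttttttttttttttttttttt######..###################.........
259 ..ttttttttttttttttttttttttttt############################........
261 ...ttttttttttttttttttttttttttt############
[... 2535 characters left out ...]
oooooooo
335 o..............o..ooooooooo.ooooooooo..tttttttotttttto.oooooooooo
337 oo............oooooooooo...oooooooooooo.ttttttttttot.oooooooooooo
339 ooo...........ooooooooo..ooooooooooooooo..ttttttttto..ooooooooooo
341 ooooo......o...oooooooo..oooooooooooooooo.ottttttttoo.ooooooooooo
343 ooooooooooooo..ooooooo....oooooooooooooooooottttttoooooooooooooot
345 oooooooooooooooooooooo......oooooooooooo.ooooottttooooooooooooott
347 oooooooooooooooooooo.........oooooooooo.ooooooottoooooooooooooott
349 oooooooooooooooooooo...........ooooooo.#oooooooooooooooooooooot..
[[298.0, 243.0], [338.0, 273.0]]
[[384.0, 291.0], [364.0, 287.0]]
[[349.0, 344.0], [350.0, 307.0]]
[[259.0, 285.0], [323.0, 291.0]]
```

>>> arm_command(motion=[[50,0,2,15,0,0,0],[50,0,0,15,0,0,0],[50,0,0,8,0,0,0],[50,0,0,5,0,0,0],[50,0,0,2,0,0,0],[50,0,0,0,0,0,0]])

```text
time_s: 33.9
tcp_pos: [0.449, -0.315, 0.0466]
ee_rot: [[0.032, -0.999, 0.002], [-0.999, -0.032, -0.001], [0.001, -0.002, -1.0]]
wrist_force: [0.0, 0.1, -5.3]
gripper_width: 0.661
gripper_force: 30.0
```

>>> arm_command(motion=[[50,0,0,1.5,0,0,0],[50,0,0,1.5,0,0,0],[50,0,0,1,0,0,0],[50,0,0,0,0,0,0]])

```text
time_s: 34.3
tcp_pos: [0.4488, -0.315, 0.0428]
ee_rot: [[0.032, -0.999, 0.002], [-0.999, -0.032, -0.001], [0.001, -0.002, -1.0]]
wrist_force: [-0.7, 0.2, -0.1]
gripper_width: 0.66
gripper_force: 30.0
```

>>> arm_command(motion=[[50,0,0,0.5,0,0,0],[87,0,0,0,0,0,0],[87,0,0,0,0,0,0],[87,0,0,0,0,0,0],[87,0,0,0,0,0,0],[87,0,0,0,0,0,0]])

```text
time_s: 34.9
tcp_pos: [0.4487, -0.315, 0.0417]
ee_rot: [[0.032, -0.999, 0.002], [-0.999, -0.032, -0.0], [0.0, -0.002, -1.0]]
wrist_force: [0.4, -1.0, -0.3]
gripper_width: 0.969
gripper_force: 0.0
```

>>> arm_command(motion=[[87,0,0,-10,0,0,0],[87,0,0,-30,0,0,0],[87,0,0,-40,0,0,0],[87,0,0,-20,0,0,0],[87,0,0,0,0,0,0],[87,0,0,0,0,0,0]])

```text
time_s: 35.5
tcp_pos: [0.4484, -0.3147, 0.1423]
ee_rot: [[0.031, -1.0, 0.003], [-1.0, -0.031, -0.0], [0.0, -0.003, -1.0]]
wrist_force: [-0.1, 0.8, 0.6]
gripper_width: 0.996
gripper_force: 0.0
```

```bash
python3 - <<'E'
from h import *
s=sense();p=np.array(s["tcp_pos"]);R=np.array(s["ee_rot"]);print(s["time_s"],p.round(4),s["gripper_width"],s["gripper_force"])
a=np.radians(11.1);G=tool(yc=[-np.cos(a),np.sin(a),0]);p1,R1=plan(p,R,[.6004,-.0977,p[2]],G,87,near=False)
E
```

```text
35.5 [ 0.4484 -0.3147  0.1423] 0.9956925045597479 0.0
6 [[87,-35.4,-26.5,0.1,0.0,0.0,0.038],[87,-36.3,-25.1,0.0,-0.001,0.0,0.037],[87,-37.2,-23.7,0.0,0.0,0.0,0.038],[87,-38.1,-22.3,0.0,-0.001,0.0,0.037],[87,-38.9,-20.9,0.1,0.0,0.0,0.038],[87,-39.7,-19.3,0.0,-0.001,0.0,0.037]]
```

>>> arm_command(motion=[[87,-35.4,-26.5,0,0,0,0.038],[87,-36.3,-25.1,0,0,0,0.037],[87,-37.2,-23.7,0,0,0,0.038],[87,-38.1,-22.3,0,0,0,0.037],[87,-38.9,-20.9,0,0,0,0.038],[87,-39.7,-19.3,0,0,0,0.037],[87,0,0,10,0,0,0],[87,0,0,0,0,0,0]])

```text
time_s: 36.3
tcp_pos: [0.5985, -0.0969, 0.1286]
ee_rot: [[-0.191, -0.982, -0.005], [-0.982, 0.191, -0.0], [0.001, 0.005, -1.0]]
wrist_force: [-1.0, -0.4, -0.6]
gripper_width: 1.001
gripper_force: 0.0
```

>>> arm_command(motion=[[87,0,0,0,0,0,0],[87,0,0,0,0,0,0]])

```text
time_s: 36.5
tcp_pos: [0.5995, -0.099, 0.1318]
ee_rot: [[-0.193, -0.981, 0.001], [-0.981, 0.193, -0.001], [0.0, -0.001, -1.0]]
wrist_force: [-0.5, 0.9, 0.1]
gripper_width: 1.001
gripper_force: 0.0
```

>>> arm_command(motion=[[87,-1,-0.5,25,0,0,0],[87,0,0,25,0,0,0],[87,0,0,25,0,0,0],[87,0,0,20,0,0,0],[87,0,0,0,0,0,0],[87,0,0,0,0,0,0]])

```text
time_s: 37.1
tcp_pos: [0.6013, -0.0979, 0.0376]
ee_rot: [[-0.193, -0.981, 0.002], [-0.981, 0.193, -0.001], [0.0, -0.002, -1.0]]
wrist_force: [-0.2, 0.8, 0.1]
gripper_width: 1.002
gripper_force: 0.0
```

>>> arm_command(motion=[[50,0,0,0,0,0,0],[50,0,0,0,0,0,0],[50,0,0,0,0,0,0],[50,0,0,0,0,0,0],[50,0,0,0,0,0,0],[50,0,0,0,0,0,0],[50,0,0,0,0,0,0]])

```text
time_s: 37.8
tcp_pos: [0.6008, -0.0969, 0.0372]
ee_rot: [[-0.192, -0.981, 0.001], [-0.981, 0.192, -0.0], [0.0, -0.001, -1.0]]
wrist_force: [-3.8, 0.9, 4.5]
gripper_width: 0.664
gripper_force: 30.0
```

>>> arm_command(motion=[[50,0,0,-20,0,0,0],[50,0,0,-35,0,0,0],[50,0,0,-40,0,0,0],[50,0,0,0,0,0,0],[50,0,0,0,0,0,0],[50,0,0,0,0,0,0],[50,0,0,0,0,0,0]])

```text
time_s: 38.5
tcp_pos: [0.5995, -0.0969, 0.1294]
ee_rot: [[-0.192, -0.981, -0.003], [-0.981, 0.192, -0.0], [0.001, 0.003, -1.0]]
wrist_force: [-1.3, -0.5, -4.4]
gripper_width: 0.662
gripper_force: 30.0
```

```bash
python3 - <<'E'
from h import *
s=sense();p=np.array(s["tcp_pos"]);R=np.array(s["ee_rot"]);print(s["time_s"],p.round(4),s["gripper_width"],s["gripper_force"])
G=tool(yc=[-1,-.031,0]);p1,R1=plan(p,R,[.4455,-.225,p[2]],G,50,near=False)
E
```

```text
38.5 [ 0.5995 -0.0969  0.1294] 0.6622041966348867 29.997503757476807
5 [[50,31.1,25.3,0.1,0.001,0.0,-0.045],[50,29.9,26.7,0.1,0.001,0.0,-0.045],[50,28.6,28.0,0.0,0.0,0.0,-0.045],[50,27.4,29.2,0.1,0.001,0.0,-0.045],[50,26.0,30.5,0.0,0.0,-0.001,-0.045]]
```

>>> arm_command(motion=[[50,31.1,25.3,0,0,0,-0.045],[50,29.9,26.7,0,0,0,-0.045],[50,28.6,28,0,0,0,-0.045],[50,27.4,29.2,0,0,0,-0.045],[50,26,30.5,0,0,0,-0.045],[50,0,0,5,0,0,0],[50,0,0,0,0,0,0],[50,0,0,0,0,0,0]])

```text
time_s: 39.3
tcp_pos: [0.4475, -0.2249, 0.1263]
ee_rot: [[0.032, -0.999, 0.001], [-0.999, -0.032, -0.0], [0.0, -0.001, -1.0]]
wrist_force: [0.5, 0.0, -4.2]
gripper_width: 0.663
gripper_force: 30.0
```

>>> arm_command(motion=[[50,0,0,0,0,0,0],[50,0,0,0,0,0,0]])

```text
time_s: 39.5
tcp_pos: [0.4478, -0.2246, 0.1266]
ee_rot: [[0.033, -0.999, 0.001], [-0.999, -0.033, -0.0], [0.0, -0.001, -1.0]]
wrist_force: [-1.3, 0.4, -5.3]
gripper_width: 0.663
gripper_force: 30.0
```

Good. Next I lower it 79 mm to just above the floor and then go slowly.

>>> arm_command(motion=[[50,0,0,25,0,0,0],[50,0,0,25,0,0,0],[50,0,0,18,0,0,0],[50,0,0,8,0,0,0],[50,0,0,3,0,0,0],[50,0,0,0,0,0,0]])

```text
time_s: 40.1
tcp_pos: [0.4478, -0.2251, 0.048]
ee_rot: [[0.032, -0.999, 0.002], [-0.999, -0.032, -0.001], [0.001, -0.002, -1.0]]
wrist_force: [0.9, 0.2, -4.8]
gripper_width: 0.664
gripper_force: 30.0
```

>>> arm_command(motion=[[50,0,0,1.5,0,0,0],[50,0,0,1.5,0,0,0],[50,0,0,1,0,0,0],[50,0,0,0,0,0,0]])

```text
time_s: 40.5
tcp_pos: [0.4472, -0.2251, 0.0439]
ee_rot: [[0.032, -0.999, 0.002], [-0.999, -0.032, -0.0], [0.0, -0.002, -1.0]]
wrist_force: [-0.6, 0.2, -4.8]
gripper_width: 0.658
gripper_force: 30.0
```

>>> arm_command(motion=[[50,0,0,1,0,0,0],[50,0,0,0.5,0,0,0],[50,0,0,0,0,0,0]])

```text
time_s: 40.8
tcp_pos: [0.4474, -0.225, 0.0432]
ee_rot: [[0.032, -0.999, 0.002], [-0.999, -0.032, -0.001], [0.001, -0.002, -1.0]]
wrist_force: [-1.6, 3.2, 4.7]
gripper_width: 0.661
gripper_force: 30.0
```

>>> arm_command(motion=[[87,0,0,0,0,0,0],[87,0,0,0,0,0,0],[87,0,0,0,0,0,0],[87,0,0,0,0,0,0],[87,0,0,0,0,0,0]])

```text
time_s: 41.3
tcp_pos: [0.4473, -0.2252, 0.0421]
ee_rot: [[0.032, -0.999, 0.002], [-0.999, -0.032, -0.0], [0.0, -0.002, -1.0]]
wrist_force: [0.3, 0.2, -0.2]
gripper_width: 0.978
gripper_force: 0.0
```

>>> arm_command(motion=[[87,0,0,-10,0,0,0],[87,0,0,-30,0,0,0],[87,0,0,-40,0,0,0],[87,-30,30,-40,0,0,0],[87,-40,20,-30,0,0,0],[87,-45,0,0,0,0,0],[87,-45,0,0,0,0,0],[87,-45,0,0,0,0,0]])

```text
time_s: 42.1
tcp_pos: [0.3961, -0.0273, 0.1856]
ee_rot: [[0.031, -1.0, 0.004], [-1.0, -0.031, 0.001], [-0.0, -0.004, -1.0]]
wrist_force: [0.9, 1.1, -0.1]
gripper_width: 0.995
gripper_force: 0.0
```

>>> arm_command(motion=[[87,0,0,0,0,0,0],[87,0,0,0,0,0,0]])

```text
time_s: 42.3
tcp_pos: [0.3965, -0.0277, 0.185]
ee_rot: [[0.035, -0.999, 0.003], [-0.999, -0.035, -0.0], [0.0, -0.003, -1.0]]
wrist_force: [0.4, 0.4, -0.1]
gripper_width: 0.998
gripper_force: 0.0
```

```bash
python3 - <<'E'
from riv import *
s=sense();print(s["time_s"],np.array(s["tcp_pos"]).round(4),s["wrist_force"])
t=capture("top");c=capture("scene")
for cam,im in(("top",t),("scene",c)):
  for b in[(.4488,-.315),(.4475,-.225)]:
    q=rivets(cam,im,b,z=.070);print(cam,b,q.round(4).tolist())
  print([(np.round(q["location"]).tolist(),round(q["p"],2),at(cam,*q["location"],.1).round(3).tolist()) for q in find_in("gauge",cam)])
  # compare gauge block rivets & bystanders vs start
  q=rivets(cam,im,(.5925,.2574));print("B1",q.round(4).tolist())
  for n,z in dict(tumbler_clear=.04,pigment_jar=.088,wax_tin=.024,tumbler_amber=.04).items(): print(n,[(at(cam,*f["location"],z).round(3).tolist(),round(f["p"],2)) for f in find_in(n,cam)][:2])
print(np.round(proj("scene",[.593,.258,.144]),1),np.round(proj("scene",[.593,.258,.064]),1))
E
```

```text
42.3 [ 0.3965 -0.0277  0.185 ] [ 0.35776369  0.38212494 -0.13607055]
top (0.4488, -0.315) [[0.4715, -0.3364], [0.4708, -0.2927], [0.4276, -0.3382], [0.4268, -0.2943]]
top (0.4475, -0.225) [[0.4703, -0.247], [0.4693, -0.2031], [0.4262, -0.2487], [0.4253, -0.2043]]
[([179.0, 169.0], 0.58, [0.597, 0.263, 0.1])]
B1 [[0.6079, 0.2297], [0.5778, 0.2846], [0.5655, 0.2421]]
tumbler_clear [([0.704, 0.179, 0.04], 0.65)]
pigment_jar [([0.7, -0.014, 0.088], 0.82)]
wax_tin [([0.504, 0.142, 0.024], 0.61), ([0.727, -0.018, 0.024], 0.49)]
tumbler_amber [([0.603, -0.255, 0.04], 0.78)]
scene (0.4488, -0.315) [[0.4709, -0.2929], [0.4722, -0.3368], [0.4271, -0.2944], [0.4287, -0.3383]]
scene (0.4475, -0.225) [[0.4817, -0.1987], [0.4695, -0.2032], [0.4834, -0.2478], [0.4707, -0.2469], [0.4256, -0.2044], [0.4272, -0.2486]]
[([132.0, 184.0], 0.58, [0.604, 0.275, 0.1])]
B1 [[0.5816, 0.2901], [0.5891, 0.2378]]
tumbler_clear []
pigment_jar [([0.672, -0.049, 0.088], 0.6)]
wax_tin [([0.476, 0.136, 0.024], 0.76)]
tumbler_amber [([0.608, -0.244, 0.04], 0.6)]
[184.6 121.6] [187.  146.3]
```

```bash
python3 -c "
from station import finish_job
print(finish_job())"
```

```text
the job is handed in; nothing more can be done
None
```

I handed the job in with the gauge standing fully home in the left block. The other two blocks, which both stopped the pin 20 mm down, are upright in the dark tray. The last camera check found the four bystanders about where they started; the verdict itself was not shown to me.

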